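# Press a cemented slipper sole toe and heel in the lever press

### The arm

A 7-joint arm with a two-finger parallel gripper is mounted at the origin on the work surface. World frame = base frame: x ahead of the robot, y to its left, z up, the work surface at z = 0. Lengths are in m, angles in rad, forces in N, time in s.
With the tool pointing down it reaches from about 0.4 to 0.85 m from the base axis. Payload 10.4 kg.
Tool frame: the origin (TCP) lies midway between the tips of the shut fingers; the grasp point (between the pads) lies 19 mm behind it (r.tcp_to_grasp is the z of the grasp point in the tool frame, in m); z points along the fingers, x is the direction in which the jaws open and shut, and the axes are right-handed (so a half turn about z gives the same grasp; the last joint's range is limited). The gripper opens to 87 mm and grips with 3 to 60 N. Pads are 19 mm wide; open, the fingers measure 117 mm over their backs; the gripper's body (75 mm by 190 mm) begins 51 mm behind the grasp point.
Start: joints at [1.238, 0.332, -0.065, 1.46, 0.022, 1.35, -0.088], TCP at [0.191, -0.595, 0.223] pointing down, gripper open.
Joint ranges: [-2.6, 2.6], [-0.5, 2.12], [-1.47, 1.34], [0.16, 2.42], [-1.27, 4.41], [0.06, 2.06], [-2.6, 2.6]. Speed limits (rad/s): [2.22, 2.22, 2.79, 2.79, 3.14, 3.14, 3.14].

### API

Orientations are given as a unit quaternion [x, y, z, w].
In Python, from bench import r, camera, close_job gives the robot as it stands. The module is installed in compiled form; this text tells all that it offers.
- The arm moves only by the shell command python3 -m crank 'ROWS' [FORCE]. ROWS is JSON, a list of rows, each an object of numbers: "x", "y", "z": the shift along the tool's x, y, z scaled (see below); "ax", "ay", "az": the turn, a rotation vector about the tool's x, y, z scaled (see below); "claw": the closure, from -1 (fully open) to 1 (shut), so that 0 is half open. A call has exactly 5 rows; each row is the pose to reach, as a shift and turn from the pose commanded when the call began, along the tool's axes at that moment; what a row does not reach only later rows make up. The controller multiplies each number of a shift by 1 m and each number of a turn by 2 rad. A row lasts 1/12 s, in which the tool goes at most 41.7 mm and 7.16 degrees, less where a joint would pass 70% of its speed; a pose out of reach is approached as far as the arm can. A call with a number of a shift or a turn outside -1 to 1 is refused whole. A call with a gripper value outside its range is refused whole. The fingers move at their own pace and stop on an object; FORCE is the grip in N (left out, the last holds). Time passes only in rows, so rows that repeat a pose let the fingers close, or fill a call up. It gives the time, the measured TCP pose, the force and the opening at its end, in the units of the state.
- r.read_state(): the state, without advancing time (a new reading comes with each control period).
- camera(name): name is "scene" or "top"; returns a dict with "color" (400x640x3 uint8, blue, green, red), "fx", "fy", "cx", "cy" (pixels), "eye" and "orientation" of the camera in the world. Camera axes: x right, y down, z forward; pixel columns grow to the right and rows downward; lengths in m; the calibration is good to about 2 mm. A picture is of the moment at which its call begins. There is no depth.
- close_job(): hands the job in, once; it reports no verdict.
The state is a dict: "time": time; "joint_positions": joint angles; "joint_vel": joint speeds; "joint_torque": joint torques, N m; "ee_pos": TCP position; "eef_rot": TCP orientation; "ft_force": force on the tool from outside, world axes, zero at the start; "torque": the same for the moment, N m; "width": finger opening in m.
Only numpy, scipy, OpenCV 4.12 (cv2) and the standard library are available. Lean on these libraries where they do the work, as an engineer would, in place of code of your own. Each camera call takes 0.05 s, during which the arm holds its last target. There are 200 camera calls.

### The job

The slipper sole lying by itself on the bench has just been cemented: press it in the lever press, first the toe end and then, turned end for end, the heel end, each time laid flat and straight on the bed with that end right up against the bent steel stop under the pad, the handle pulled all the way down, held there for about a second and let up again. Then lay the sole right side up on the free half of the slatted rack, beside its mate with the toes the same way. Leave the mate where it lies and do not knock the other things on the bench about.

Things in the scene. Friction and masses are not known exactly. Their poses are not given: they have to be found in the camera images.
- sole: The slipper sole to press: flat, rigid, dark rubber below, tan leather above, 190 mm long, 20 mm thick, 0.11 to 0.22 kg, lying right side up on the bench. Origin: middle of its underside; x to the toe, z up. Straight parallel sides 58 mm apart from x = +10 to +62 mm (ball of the foot) and 49 mm apart from x = -78 to -36 mm (heel); waist 47 mm. The toe end is broad, the heel end narrow.
- sole_toe (a point): Tip of the sole's toe, 95 mm ahead of its origin, at half thickness (10 mm above the underside).
- sole_heel (a point): End of the sole's heel, 95 mm behind its origin, at half thickness.
- press: Cast-iron bench lever press, fixed. Origin: on the bench, below the ram's axis; x points from the open mouth to the column (work goes in along +x), z up. Bed plate top 40 mm above the bench, x = -135 to +50 mm, y = -56 to +56 mm. The head (62 mm wide, z 175 to 260 mm) reaches out to x = -37 mm and the ram stands above it to z = 300 mm: a gripper pointing down must stay in front of that.
- stop_face (a point): Middle of the face of the bent steel stop on the bed, 70 mm wide, 40 mm high: x = +35, y = 0, z = 50 mm in the press frame; same axes as the press. The pad's axis is 35 mm in front of the face.
- pad: Round rubber pad, 44 mm diameter, under the ram; origin: centre of its lower face. Handle up: 34 mm above the bed (14 mm above a sole lying there). The full stroke lowers it 19 mm, so a sole squeezes it back about 5 mm against a spring of 6 N/mm: about 30 N.
- lever (a joint): Lever of the press: 0 rad handle up (a return spring keeps it there), 1.1 rad handle fully down at its stop. It goes down by a push of roughly 4 to 9 N on the handle and rises by itself when let go.
- lever_grip (a point): Middle of the lever's handle: horizontal, black, round, 80 mm long, 27 mm diameter, along the press's y on its +y side (the lever's bar stands at y = +88 mm), free to be pushed down from above. At rest 322 mm above the bench; it travels on an arc of 190 mm radius about lever_axis, from 34 degrees above the level (towards the mouth) to 29 degrees below, there 124 mm above the bench.
- lever_axis (a point): Point on the lever's pivot line, level with the middle of the handle: x = +20, y = +140, z = 215 mm in the press frame; the pivot line runs along the press's y.
- rack: Low wooden slatted drying rack, fixed, 230 mm (x) by 200 mm (y), flat top 30 mm above the bench. Origin: centre of its underside on the bench, z up. The mate lies along x on its +y half; the free half is the -y half, its middle line at y = -48 mm.
- mate: The sole's mate (the other foot), same sizes, lying on the rack; origin in the middle of its underside, x to its toe. Not to be moved.
- gluepot: Cement tin with a brush standing in it, 90 mm diameter, tin 90 mm high, brush up to 200 mm; bystander.
- hammer: Shoemaker's hammer lying on the bench, 240 mm long; bystander.
- last: Wooden shoe last, 200 mm long, 90 mm high; bystander.
- awl: Awl with wooden handle, 140 mm long; bystander.
- slipper_a: Finished yellow slipper, 230 mm long; bystander.
- slipper_b: Finished yellow slipper, 230 mm long; bystander.
Mind the look-alikes: they are no part of the job. Leave any blue or yellow look-alike of the sole alone.

How it is judged:
On the way, in this order (a step that is already met when the one before it is completed fails the run):
1. the toe end is pressed: handle down, pad on the sole with over 15 N, toe tip within 10 mm of the stop and 18 mm of its middle, sole flat and straight within 11 degrees, held 0.6 s (value of joint lever above 1 rad and contact force between pad and sole above 15 N and x of sole_toe in the frame of press above 0.025 m and y of sole_toe in the frame of press between -0.018 and 0.018 m and angle between the x axis of sole and the x axis of press, either way round below 0.2 rad and angle between sole's own z axis and vertical below 0.1 rad), for 0.6 s.
2. the heel end is pressed in the same way, held 0.6 s (value of joint lever above 1 rad and contact force between pad and sole above 15 N and x of sole_heel in the frame of press above 0.025 m and y of sole_heel in the frame of press between -0.018 and 0.018 m and angle between the x axis of sole and the x axis of press, either way round below 0.2 rad and angle between sole's own z axis and vertical below 0.1 rad), for 0.6 s.
At the end, for the whole second after the job is handed in: The sole lies flat, right side up and at rest on the rack beside its mate (neither end more than 15 mm past the rack's edge, its middle line on the free half), its toe pointing the same way as the mate's within about 23 degrees, and the press handle is up again (within 0.1 rad) (x of sole_toe in the frame of rack below 0.13 m and x of sole_heel in the frame of rack above -0.13 m and y of sole_toe in the frame of rack between -0.1 and 0.02 m and y of sole_heel in the frame of rack between -0.1 and 0.02 m and z of sole in the frame of rack between 0.025 and 0.036 m and angle between sole's own z axis and vertical below 0.1 rad and angle between the x axis of sole and the x axis of mate, either way round below 0.4 rad and x of sole_toe in the frame of mate above 0.05 m and linear speed of sole below 0.02 m/s and value of joint lever below 0.1 rad); the robot touches nothing.
It fails at once if the mate is shifted by more than 30 mm (distance of mate from where it was at the start of the episode above 0.03 m).
It fails at once if another thing on the bench is knocked more than 40 mm away (distance of any of gluepot, hammer, last, awl, slipper_a, slipper_b from where it was at the start of the episode above 0.04 m).
It also fails if it takes over 72 s, if anything falls off the work surface, if the arm or the gripper's body presses on something with over 40 N, if the wrist force passes 120 N, or if a joint passes its speed limit or range.

## Working session

There is one attempt and no reset: what is moved stays moved. The work goes in short steps, Python scripts to look and compute and a shell command to move; the robot and the scene stay as the last step left them, time stands still between calls to the robot, and variables do not carry over. Pictures are saved under pics/ and viewed, about 8 in all and at most 12, crops included, and the job is handed in when it is done.

```bash
mkdir -p pics; cat > h.py <<'E'
import numpy as np, cv2
from scipy.spatial.transform import Rotation as R
from bench import r, camera
def ray(c,u,v,z):
    d=R.from_quat(c["orientation"]).apply([(u-c["cx"])/c["fx"],(v-c["cy"])/c["fy"],1.]); e=np.array(c["eye"])
    return e+d*(z-e[2])/d[2]
def proj(c,p):
    q=R.from_quat(c["orientation"]).inv().apply(np.array(p)-c["eye"]); return q[0]/q[2]*c["fx"]+c["cx"],q[1]/q[2]*c["fy"]+c["cy"]
E
python3 - <<'E'
from h import *
for n in("top","scene"):
    c=camera(n); cv2.imwrite(f"pics/{n}0.png",c["color"]); print({k:c[k] for k in c if k!="color"})
print(r.read_state(), r.tcp_to_grasp)
E
```

```text
{'fx': 499.548919269382, 'fy': 499.548919269382, 'cx': 313.8272553117518, 'cy': 202.94953152259097, 'eye': array([ 0.17980473, -0.0706859 ,  1.58204332]), 'orientation': array([-0.68793489,  0.71877675, -0.0742231 ,  0.06779755])}
{'fx': 383.14013090012855, 'fy': 383.14013090012855, 'cx': 318.36806165379346, 'cy': 198.66896400311032, 'eye': array([1.10491615, 0.63753724, 1.028313  ]), 'orientation': array([ 0.29971725,  0.85901256, -0.38866315, -0.14562947])}
{'time': 0.1, 'joint_positions': array([ 1.23840978,  0.33278191, -0.06465395,  1.46085927,  0.02158452,
        1.34987546, -0.08847478]), 'joint_vel': array([-4.71391864e-07, -2.79766798e-03,  8.76306313e-04, -3.17743199e-03,
        1.68897383e-03, -8.41067489e-04, -7.33973530e-04]), 'joint_torque': array([ 2.28912875e-03, -6.24548364e+01,  2.50664656e-02, -3.90716922e+01,
       -6.14277343e-02,  3.66344629e-02,  2.98338693e-05]), 'ee_pos': array([ 0.1904073 , -0.59493456,  0.22184916]), 'eef_rot': array([ 8.07729074e-01, -5.89553531e-01, -5.12356383e-04, -3.39804561e-04]), 'ft_force': array([-0.13455509, -0.17483995, -0.77602708]), 'torque': array([-0.01673866, -0.02826581, -0.00804303]), 'width': 0.08714370861743269} -0.0187
```

View pics/top0.png

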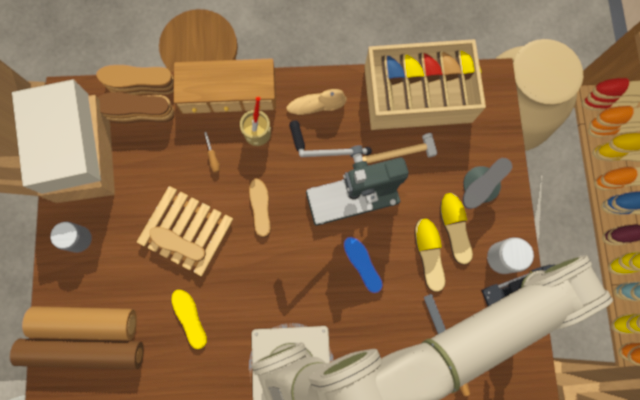

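View pics/scene0.png

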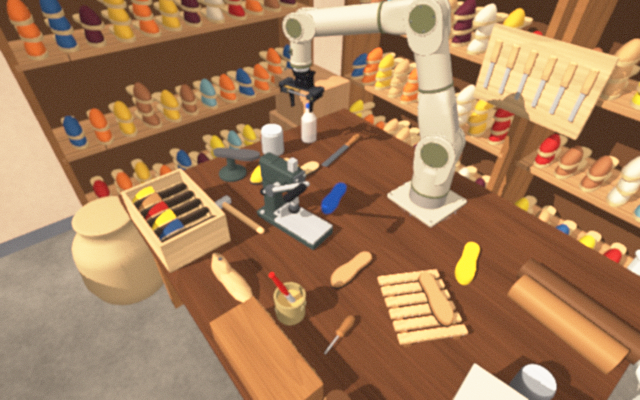

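The top view shows the sole at about (260,208), the rack at (185,232) with the mate at (176,244), and the press at (360,190) with its mouth to the left and its black handle at (297,138). The scene view agrees. Next I'll enlarge the work area.

```bash
python3 - <<'E'
from h import *
im=cv2.imread("pics/top0.png")[110:290,130:420]
cv2.imwrite("pics/crop.png",cv2.resize(im,None,fx=2.75,fy=2.75,interpolation=cv2.INTER_CUBIC))
full=cv2.imread("pics/top0.png"); hsv=cv2.cvtColor(full,cv2.COLOR_BGR2HSV)
for p in [(260,208),(176,244),(175,205),(240,230),(330,205),(255,230),(300,138)]: print(p,hsv[p[1],p[0]])
E
```

```text
(260, 208) [ 18 120 225]
(176, 244) [ 18 121 224]
(175, 205) [ 19 107 250]
(240, 230) [ 13 170 132]
(330, 205) [ 23  15 207]
(255, 230) [ 16 152 161]
(300, 138) [120   5  47]
```

View pics/crop.png

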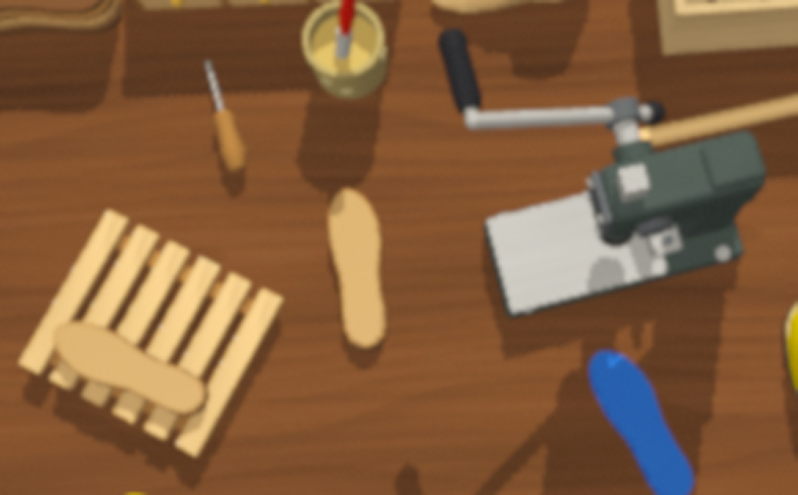

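The sole's broad toe is at the top, near crop (350,200), and its heel is at (365,340). The press mouth edge runs from crop (487,222) to (512,313). The rack corners are about (113,210), (20,365), (195,455) and (283,297). Next I'll turn these into world positions.

```bash
python3 - <<'E'
from h import *
c=camera("top"); im=c["color"]; hsv=cv2.cvtColor(im,cv2.COLOR_BGR2HSV)
f=lambda x,y,z: ray(c,130+(x+.5)/2.75-.5,110+(y+.5)/2.75-.5,z)
a=f(487,220,.04);b=f(512,314,.04);e=f(740,256,.04)
print("bed",a,b,np.linalg.norm(a-b),"yaw from y",np.degrees(np.arctan2(*(a-b)[1::-1]))-90,"yaw edge",np.degrees(np.arctan2(*(e-b)[1::-1])))
K=[f(x,y,.03) for x,y in[(113,210),(20,365),(195,455),(283,297)]]
print("rack",np.round(K,3),np.mean(K,0),[round(np.linalg.norm(K[i]-K[i-1]),3) for i in range(4)])
for i,j in((2,1),(3,0)): d=K[j]-K[i];print("rack yaw",np.degrees(np.arctan2(d[1],d[0])))
def meas(mask,z,name):
    n,l,s,ce=cv2.connectedComponentsWithStats(mask); 
    k=1+np.argmax(s[1:,4]); print(name,s[k])
    v,u=np.nonzero(l==k); P=np.array([ray(c,x,y,z)[:2] for x,y in zip(u,v)]); m=P.mean(0)
    w=np.linalg.svd(P-m,full_matrices=False)[2][0]; t=(P-m)@w; q=(P-m)@[-w[1],w[0]]
    wid=[np.ptp(q[abs(t-x)<.006]) for x in(-.07,-.04,0,.04,.07)]
    mid=m+w*(t.max()+t.min())/2
    print(name,"mid",mid,"dir",w,np.degrees(np.arctan2(w[1],w[0])),"len",np.ptp(t),"widths",np.round(wid,3))
sub=np.zeros(im.shape[:2],np.uint8); sub[172:242,243:277]=1
m=((hsv[...,2]>185)&(hsv[...,0]<24)&(hsv[...,0]>12)).astype(np.uint8)
meas(m*sub,.02,"sole")
sub[:]=0; cv2.fillPoly(sub,[np.array([[148,222],[155,223],[207,246],[209,256],[200,264],[146,240]])],1)
m2=((hsv[...,1]>112)&(hsv[...,2]>200)&(hsv[...,2]<232)).astype(np.uint8)
meas(m2*sub,.05,"mate")
# handle: black bar, ends
for x,y in((453,38),(470,105)): print("handle end",f(x,y,.3355))
print("bar elbow",f(472,118,.322),"gluepot",f(343,50,.09))
E
```

```text
bed [ 0.53773897 -0.07138112  0.04      ] [ 0.42702926 -0.09520727  0.04      ] 0.11324453273607628 yaw from y -77.85446466728902 yaw edge -78.0657596994954
rack [[0.571 0.361 0.03 ]
 [0.394 0.464 0.03 ]
 [0.285 0.266 0.03 ]
 [0.46  0.166 0.03 ]] [0.4273792  0.31436837 0.03      ] [np.float64(0.225), np.float64(0.204), np.float64(0.226), np.float64(0.202)]
rack yaw 60.96111221599369
rack yaw 60.432729651309735
sole [250 179  20  57 773]
sole mid [0.49368079 0.08028422] dir [-0.99660334 -0.08235159] -175.2762519835378 len 0.18396893930322947 widths [0.046 0.055 0.046 0.042 0.042]
mate [146 225  58  34 898]
mate mid [0.38664929 0.33847799] dir [0.44166751 0.89717881] 63.789676889927016 len 0.18547645006353491 widths [0.047 0.05  0.051 0.057 0.045]
handle end [ 0.64913524 -0.04615546  0.3355    ]
handle end [ 0.58154163 -0.05979637  0.3355    ]
bar elbow [ 0.5728483  -0.06108187  0.322     ] gluepot [0.73245802 0.08478948 0.09      ]
```

```bash
cat >> h.py <<'E'
PO=np.array([.5105,-.2153]); xp=np.array([np.cos(np.radians(-78)),np.sin(np.radians(-78))]); yp=np.array([-xp[1],xp[0]])
def P(x,y): return tuple(PO+x*xp+y*yp)
def down(yaw): return R.from_euler("z",yaw,degrees=True)*R.from_euler("x",180,degrees=True)
def plan(W):
    s=r.read_state(); p=np.array(s["ee_pos"]); q=R.from_quat(s["eef_rot"])
    x=q.apply([1,0,0]); print("now",round(s["time"],2),np.round(p,4),"yaw",round(float(np.degrees(np.arctan2(x[1],x[0]))),1),"w",round(s["width"],4),"F",np.round(s["ft_force"],1),"j",np.round(s["joint_positions"],2))
    for X,Y,Z,yaw in W:
        t=np.array([X,Y,Z]); d=q.inv().apply(t-p); g=down(yaw); a=(q.inv()*g).as_rotvec()/2
        print("to",np.round(t,3),yaw,"xyz",np.round(d,3),"a",np.round(a,4),"|d|",round(np.linalg.norm(t-p),3),"deg",round(np.degrees(2*np.linalg.norm(a)),1)); p,q=t,g
E
python3 - <<'E'
from h import *
plan([(.24,-.48,.28,-39),(.31,-.35,.31,-5.5),(.40,-.20,.31,28),(.43,-.04,.25,61.5),(.444,.076,.12,94.7),(.444,.076,.06,94.7)])
E
```

```text
now 0.15 [ 0.1904 -0.595   0.2219] yaw -72.3 w 0.0871 F [-0.  -0.2 -0.3] j [ 1.24  0.33 -0.06  1.46  0.02  1.35 -0.09]
to [ 0.24 -0.48  0.28] -39 xyz [-0.094 -0.082 -0.058] a [-1.000e-04  5.000e-04 -2.902e-01] |d| 0.138 deg 33.3
to [ 0.31 -0.35  0.31] -5.5 xyz [-0.027 -0.145 -0.03 ] a [-0.      0.     -0.2923] |d| 0.151 deg 33.5
to [ 0.4  -0.2   0.31] 28 xyz [ 0.075 -0.158 -0.   ] a [ 0.      0.     -0.2923] |d| 0.175 deg 33.5
to [ 0.43 -0.04  0.25] 61.5 xyz [ 0.102 -0.127  0.06 ] a [ 0.      0.     -0.2923] |d| 0.173 deg 33.5
to [0.444 0.076 0.12 ] 94.7 xyz [ 0.109 -0.043  0.13 ] a [ 0.      0.     -0.2897] |d| 0.175 deg 33.2
to [0.444 0.076 0.06 ] 94.7 xyz [-0.   -0.    0.06] a [0. 0. 0.] |d| 0.06 deg 0.0
```

```bash

python3 -m crank '[{"x":-0.094,"y":-0.082,"z":-0.058,"az":-0.29,"claw":-1},{"x":-0.094,"y":-0.082,"z":-0.058,"az":-0.29,"claw":-1},{"x":-0.094,"y":-0.082,"z":-0.058,"az":-0.29,"claw":-1},{"x":-0.094,"y":-0.082,"z":-0.058,"az":-0.29,"claw":-1},{"x":-0.094,"y":-0.082,"z":-0.058,"az":-0.29,"claw":-1}]'
python3 -m crank '[{"x":-0.027,"y":-0.145,"z":-0.03,"az":-0.292,"claw":-1},{"x":-0.027,"y":-0.145,"z":-0.03,"az":-0.292,"claw":-1},{"x":-0.027,"y":-0.145,"z":-0.03,"az":-0.292,"claw":-1},{"x":-0.027,"y":-0.145,"z":-0.03,"az":-0.292,"claw":-1},{"x":-0.027,"y":-0.145,"z":-0.03,"az":-0.292,"claw":-1}]'
python3 - <<'E'
from h import *
plan([(.40,-.20,.31,28),(.43,-.04,.25,61.5),(.444,.076,.12,94.7),(.444,.076,.06,94.7)])
E
```

```text
now 0.15 [ 0.1904 -0.595   0.2219] yaw -72.3 w 0.0871 F [-0.  -0.2 -0.3] j [ 1.24  0.33 -0.06  1.46  0.02  1.35 -0.09]
to [ 0.4  -0.2   0.31] 28 xyz [-0.312 -0.32  -0.088] a [-5.000e-04  4.000e-04 -8.749e-01] |d| 0.456 deg 100.3
to [ 0.43 -0.04  0.25] 61.5 xyz [ 0.102 -0.127  0.06 ] a [ 0.      0.     -0.2923] |d| 0.173 deg 33.5
to [0.444 0.076 0.12 ] 94.7 xyz [ 0.109 -0.043  0.13 ] a [ 0.      0.     -0.2897] |d| 0.175 deg 33.2
to [0.444 0.076 0.06 ] 94.7 xyz [-0.   -0.    0.06] a [0. 0. 0.] |d| 0.06 deg 0.0schema error: expected keys x, y, z, ax, ay, az, claw
schema error: expected keys x, y, z, ax, ay, az, claw
```

```bash

python3 -m crank '[{"x":-0.094,"y":-0.082,"z":-0.058,"ax":0,"ay":0,"az":-0.29,"claw":-1},{"x":-0.094,"y":-0.082,"z":-0.058,"ax":0,"ay":0,"az":-0.29,"claw":-1},{"x":-0.094,"y":-0.082,"z":-0.058,"ax":0,"ay":0,"az":-0.29,"claw":-1},{"x":-0.094,"y":-0.082,"z":-0.058,"ax":0,"ay":0,"az":-0.29,"claw":-1},{"x":-0.094,"y":-0.082,"z":-0.058,"ax":0,"ay":0,"az":-0.29,"claw":-1}]'
python3 -m crank '[{"x":-0.027,"y":-0.145,"z":-0.03,"ax":0,"ay":0,"az":-0.292,"claw":-1},{"x":-0.027,"y":-0.145,"z":-0.03,"ax":0,"ay":0,"az":-0.292,"claw":-1},{"x":-0.027,"y":-0.145,"z":-0.03,"ax":0,"ay":0,"az":-0.292,"claw":-1},{"x":-0.027,"y":-0.145,"z":-0.03,"ax":0,"ay":0,"az":-0.292,"claw":-1},{"x":-0.027,"y":-0.145,"z":-0.03,"ax":0,"ay":0,"az":-0.292,"claw":-1}]'
python3 - <<'E'
from h import *
plan([(.40,-.20,.31,28),(.43,-.04,.25,61.5),(.444,.076,.12,94.7),(.444,.076,.06,94.7)])
E
```

```text
time: 0.57
ee_pos: [0.2428, -0.4783, 0.2831]
eef_rot: [0.945, -0.328, 0.001, 0.001]
ft_force: [-0.1, -0.6, 0.3]
width: 0.0867
time: 0.98
ee_pos: [0.314, -0.3463, 0.3123]
eef_rot: [0.999, -0.041, 0.001, 0.001]
ft_force: [0.5, -0.1, 0.4]
width: 0.087
now 0.98 [ 0.314  -0.3463  0.3123] yaw -4.7 w 0.087 F [ 0.5 -0.1  0.4] j [ 1.07 -0.04 -0.32  1.69 -0.01  1.48  0.67]
to [ 0.4  -0.2   0.31] 28 xyz [ 0.074 -0.153  0.002] a [ 0.0009 -0.0009 -0.2856] |d| 0.17 deg 32.7
to [ 0.43 -0.04  0.25] 61.5 xyz [ 0.102 -0.127  0.06 ] a [ 0.      0.     -0.2923] |d| 0.173 deg 33.5
to [0.444 0.076 0.12 ] 94.7 xyz [ 0.109 -0.043  0.13 ] a [ 0.      0.     -0.2897] |d| 0.175 deg 33.2
to [0.444 0.076 0.06 ] 94.7 xyz [-0.   -0.    0.06] a [0. 0. 0.] |d| 0.06 deg 0.0
```

```bash

python3 -m crank '[{"x":0.074,"y":-0.153,"z":0.002,"ax":0,"ay":0,"az":-0.286,"claw":-1},{"x":0.074,"y":-0.153,"z":0.002,"ax":0,"ay":0,"az":-0.286,"claw":-1},{"x":0.074,"y":-0.153,"z":0.002,"ax":0,"ay":0,"az":-0.286,"claw":-1},{"x":0.074,"y":-0.153,"z":0.002,"ax":0,"ay":0,"az":-0.286,"claw":-1},{"x":0.074,"y":-0.153,"z":0.002,"ax":0,"ay":0,"az":-0.286,"claw":-1}]'
python3 -m crank '[{"x":0.102,"y":-0.127,"z":0.06,"ax":0,"ay":0,"az":-0.292,"claw":-1},{"x":0.102,"y":-0.127,"z":0.06,"ax":0,"ay":0,"az":-0.292,"claw":-1},{"x":0.102,"y":-0.127,"z":0.06,"ax":0,"ay":0,"az":-0.292,"claw":-1},{"x":0.102,"y":-0.127,"z":0.06,"ax":0,"ay":0,"az":-0.292,"claw":-1},{"x":0.102,"y":-0.127,"z":0.06,"ax":0,"ay":0,"az":-0.292,"claw":-1}]'
python3 -m crank '[{"x":0.109,"y":-0.043,"z":0.13,"ax":0,"ay":0,"az":-0.29,"claw":-1},{"x":0.109,"y":-0.043,"z":0.13,"ax":0,"ay":0,"az":-0.29,"claw":-1},{"x":0.109,"y":-0.043,"z":0.13,"ax":0,"ay":0,"az":-0.29,"claw":-1},{"x":0.109,"y":-0.043,"z":0.13,"ax":0,"ay":0,"az":-0.29,"claw":-1},{"x":0.109,"y":-0.043,"z":0.13,"ax":0,"ay":0,"az":-0.29,"claw":-1}]'
python3 - <<'E'
from h import *
plan([(.444,.076,.06,94.7),(.444,.076,.004,94.7)])
c=camera("scene"); cv2.imwrite("pics/s1.png",cv2.resize(c["color"][180:340,250:480],None,fx=3,fy=3,interpolation=cv2.INTER_CUBIC))
E
```

```text
time: 1.4
ee_pos: [0.4022, -0.1987, 0.3088]
eef_rot: [0.97, 0.243, 0.001, -0.0]
ft_force: [-0.4, 1.0, 0.3]
width: 0.0876
time: 1.82
ee_pos: [0.4311, -0.0397, 0.2467]
eef_rot: [0.859, 0.511, -0.0, -0.001]
ft_force: [-0.0, 0.8, 0.3]
width: 0.0868
time: 2.23
ee_pos: [0.4447, 0.0739, 0.1146]
eef_rot: [0.678, 0.735, -0.001, -0.002]
ft_force: [-0.7, 0.2, -0.8]
width: 0.087
now 2.23 [0.4447 0.0739 0.1146] yaw 94.6 w 0.087 F [-0.7  0.2 -0.8] j [ 0.54  0.12 -0.84  1.99  0.1   1.07  1.32]
to [0.444 0.076 0.06 ] 94.7 xyz [ 0.002 -0.     0.055] a [-0.0022 -0.0011 -0.0011] |d| 0.055 deg 0.3
to [0.444 0.076 0.004] 94.7 xyz [-0.    -0.     0.056] a [0. 0. 0.] |d| 0.056 deg 0.0
```

View pics/s1.png

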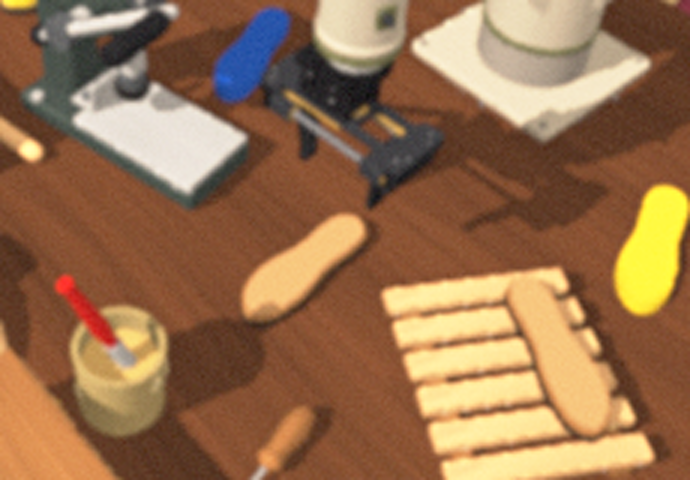

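The picture shows the open gripper above the heel end of the sole, with its jaws across it and nothing in the way. I'll go down and grip.

```bash

python3 -m crank '[{"x":0.002,"y":0,"z":0.035,"ax":-0.002,"ay":-0.001,"az":-0.001,"claw":-1},{"x":0.002,"y":0,"z":0.07,"ax":-0.002,"ay":-0.001,"az":-0.001,"claw":-1},{"x":0.002,"y":0,"z":0.09,"ax":-0.002,"ay":-0.001,"az":-0.001,"claw":-1},{"x":0.002,"y":0,"z":0.105,"ax":-0.002,"ay":-0.001,"az":-0.001,"claw":-1},{"x":0.002,"y":0,"z":0.109,"ax":-0.002,"ay":-0.001,"az":-0.001,"claw":-1}]'
python3 -m crank '[{"x":0,"y":0,"z":0,"ax":0,"ay":0,"az":0,"claw":1},{"x":0,"y":0,"z":0,"ax":0,"ay":0,"az":0,"claw":1},{"x":0,"y":0,"z":0,"ax":0,"ay":0,"az":0,"claw":1},{"x":0,"y":0,"z":0,"ax":0,"ay":0,"az":0,"claw":1},{"x":0,"y":0,"z":0,"ax":0,"ay":0,"az":0,"claw":1}]' 25
python3 -m crank '[{"x":0,"y":0,"z":0,"ax":0,"ay":0,"az":0,"claw":1},{"x":0,"y":0,"z":0,"ax":0,"ay":0,"az":0,"claw":1},{"x":0,"y":0,"z":-0.02,"ax":0,"ay":0,"az":0,"claw":1},{"x":0,"y":0,"z":-0.05,"ax":0,"ay":0,"az":0,"claw":1},{"x":0,"y":0,"z":-0.08,"ax":0,"ay":0,"az":0,"claw":1}]' 25
python3 - <<'E'
from h import *
plan([(*P(-.23,0),.09,60),(*P(-.23,0),.09,30),(*P(-.19,0),.09,12),(*P(-.17,0),.048,12),(*P(-.108,0),.048,12)])
E
```

```text
time: 2.7
ee_pos: [0.446, 0.0706, 0.0078]
eef_rot: [0.683, 0.73, -0.0, 0.001]
ft_force: [-0.3, 0.3, -0.2]
width: 0.0869
time: 3.12
ee_pos: [0.4478, 0.0715, 0.0104]
eef_rot: [0.682, 0.731, 0.001, 0.003]
ft_force: [-0.2, 0.3, 0.1]
width: 0.0617
time: 3.53
ee_pos: [0.4456, 0.0719, 0.0898]
eef_rot: [0.682, 0.732, 0.0, 0.001]
ft_force: [1.0, -0.7, -0.6]
width: 0.0487
now 3.53 [0.4456 0.0719 0.0898] yaw 94.0 w 0.0487 F [ 1.  -0.7 -0.6] j [ 0.54  0.16 -0.84  2.02  0.14  1.02  1.27]
to [0.463 0.01  0.09 ] 60 xyz [-0.063  0.013 -0.   ] a [0.0008 0.0005 0.2971] |d| 0.065 deg 34.0
to [0.463 0.01  0.09 ] 30 xyz [0. 0. 0.] a [-0.     -0.      0.2618] |d| 0.0 deg 30.0
to [ 0.471 -0.029  0.09 ] 12 xyz [-0.012  0.038  0.   ] a [-0.     -0.      0.1571] |d| 0.04 deg 18.0
to [ 0.475 -0.049  0.048] 12 xyz [0.    0.02  0.042] a [0. 0. 0.] |d| 0.047 deg 0.0
to [ 0.488 -0.11   0.048] 12 xyz [-0.     0.062  0.   ] a [0. 0. 0.] |d| 0.062 deg 0.0
```

```bash

python3 -m crank '[{"x":-0.063,"y":0.013,"z":0,"ax":0,"ay":0,"az":0.297,"claw":1},{"x":-0.063,"y":0.013,"z":0,"ax":0,"ay":0,"az":0.297,"claw":1},{"x":-0.063,"y":0.013,"z":0,"ax":0,"ay":0,"az":0.297,"claw":1},{"x":-0.063,"y":0.013,"z":0,"ax":0,"ay":0,"az":0.297,"claw":1},{"x":-0.063,"y":0.013,"z":0,"ax":0,"ay":0,"az":0.297,"claw":1}]' 25
python3 -m crank '[{"x":0,"y":0,"z":0,"ax":0,"ay":0,"az":0.262,"claw":1},{"x":0,"y":0,"z":0,"ax":0,"ay":0,"az":0.262,"claw":1},{"x":0,"y":0,"z":0,"ax":0,"ay":0,"az":0.262,"claw":1},{"x":0,"y":0,"z":0,"ax":0,"ay":0,"az":0.262,"claw":1},{"x":0,"y":0,"z":0,"ax":0,"ay":0,"az":0.262,"claw":1}]' 25
python3 -m crank '[{"x":-0.012,"y":0.038,"z":0,"ax":0,"ay":0,"az":0.157,"claw":1},{"x":-0.012,"y":0.038,"z":0,"ax":0,"ay":0,"az":0.157,"claw":1},{"x":-0.012,"y":0.038,"z":0,"ax":0,"ay":0,"az":0.157,"claw":1},{"x":-0.012,"y":0.038,"z":0,"ax":0,"ay":0,"az":0.157,"claw":1},{"x":-0.012,"y":0.038,"z":0,"ax":0,"ay":0,"az":0.157,"claw":1}]' 25
python3 - <<'E'
from h import *
plan([(*P(-.18,0),.056,12),(*P(-.112,0),.056,12),(*P(-.103,0),.054,12)])
c=camera("scene"); cv2.imwrite("pics/s2.png",cv2.resize(c["color"][130:290,200:430],None,fx=3,fy=3,interpolation=cv2.INTER_CUBIC))
E
```

```text
time: 3.95
ee_pos: [0.4639, 0.0093, 0.0895]
eef_rot: [0.868, 0.496, 0.001, 0.002]
ft_force: [0.5, 0.7, -2.0]
width: 0.0486
time: 4.37
ee_pos: [0.4639, 0.0099, 0.0895]
eef_rot: [0.967, 0.256, 0.001, 0.001]
ft_force: [0.3, 0.1, -1.8]
width: 0.0489
time: 4.78
ee_pos: [0.4726, -0.0288, 0.0897]
eef_rot: [0.994, 0.107, 0.002, 0.001]
ft_force: [0.7, 0.8, -2.2]
width: 0.0489
now 4.78 [ 0.4726 -0.0288  0.0897] yaw 12.3 w 0.0489 F [ 0.7  0.8 -2.2] j [ 0.53  0.17 -0.61  1.98  0.12  1.02  0.08]
to [ 0.473 -0.039  0.056] 12 xyz [-0.002  0.01   0.034] a [ 0.0012 -0.0017  0.0022] |d| 0.035 deg 0.3
to [ 0.487 -0.106  0.056] 12 xyz [0.    0.068 0.   ] a [0. 0. 0.] |d| 0.068 deg 0.0
to [ 0.489 -0.115  0.054] 12 xyz [0.    0.009 0.002] a [0. 0. 0.] |d| 0.009 deg 0.0
```

View pics/s2.png

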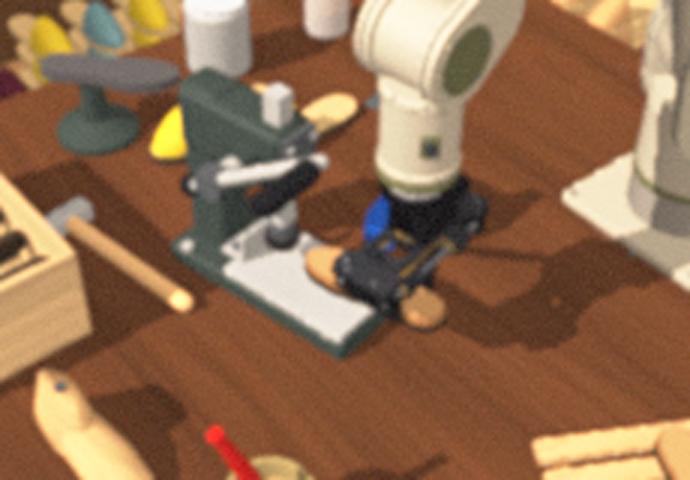

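The sole is held level and in line with the press, toe towards the pad, over the mouth end of the bed. Now I'll insert it.

```bash

python3 -m crank '[{"x":-0.002,"y":0.01,"z":0.01,"ax":0.001,"ay":-0.001,"az":0.002,"claw":1},{"x":-0.002,"y":0.01,"z":0.025,"ax":0.001,"ay":-0.001,"az":0.002,"claw":1},{"x":-0.002,"y":0.02,"z":0.034,"ax":0.001,"ay":-0.001,"az":0.002,"claw":1},{"x":-0.002,"y":0.03,"z":0.034,"ax":0.001,"ay":-0.001,"az":0.002,"claw":1},{"x":-0.002,"y":0.04,"z":0.034,"ax":0.001,"ay":-0.001,"az":0.002,"claw":1}]' 25
python3 -m crank '[{"x":0,"y":0.01,"z":0,"ax":0,"ay":0,"az":0,"claw":1},{"x":0,"y":0.02,"z":0,"ax":0,"ay":0,"az":0,"claw":1},{"x":0,"y":0.028,"z":0,"ax":0,"ay":0,"az":0,"claw":1},{"x":0,"y":0.033,"z":0,"ax":0,"ay":0,"az":0,"claw":1},{"x":0,"y":0.036,"z":0,"ax":0,"ay":0,"az":0,"claw":1}]' 25
python3 - <<'E'
from h import *
plan([(*P(-.106,0),.054,12),(*P(-.103,0),.05,12)])
E
```

```text
time: 5.25
ee_pos: [0.4791, -0.0699, 0.0554]
eef_rot: [0.995, 0.103, 0.0, 0.0]
ft_force: [0.1, 0.8, -0.8]
width: 0.0489
time: 5.67
ee_pos: [0.4868, -0.1049, 0.0561]
eef_rot: [0.995, 0.102, 0.001, 0.0]
ft_force: [-0.3, 0.1, -1.3]
width: 0.0488
now 5.67 [ 0.4868 -0.1049  0.0561] yaw 11.7 w 0.0488 F [-0.3  0.1 -1.3] j [ 0.61  0.27 -0.54  1.95  0.17  0.96  0.19]
to [ 0.488 -0.112  0.054] 12 xyz [0.    0.007 0.002] a [ 0.0004 -0.001  -0.0027] |d| 0.007 deg 0.3
to [ 0.489 -0.115  0.05 ] 12 xyz [-0.     0.003  0.004] a [0. 0. 0.] |d| 0.005 deg 0.0
```

```bash

python3 -m crank '[{"x":0,"y":0.003,"z":0.001,"ax":0,"ay":0,"az":-0.003,"claw":1},{"x":0,"y":0.006,"z":0.002,"ax":0,"ay":0,"az":-0.003,"claw":1},{"x":0,"y":0.008,"z":0.004,"ax":0,"ay":0,"az":-0.003,"claw":1},{"x":0,"y":0.01,"z":0.005,"ax":0,"ay":0,"az":-0.003,"claw":1},{"x":0,"y":0.012,"z":0.005,"ax":0,"ay":0,"az":-0.003,"claw":1}]' 15
python3 -m crank '[{"x":0,"y":0.002,"z":0.001,"ax":0,"ay":0,"az":0,"claw":1},{"x":0,"y":0.003,"z":0.001,"ax":0,"ay":0,"az":0,"claw":1},{"x":0,"y":0.004,"z":0.001,"ax":0,"ay":0,"az":0,"claw":1},{"x":0,"y":0.004,"z":0.001,"ax":0,"ay":0,"az":0,"claw":1},{"x":0,"y":0.004,"z":0.001,"ax":0,"ay":0,"az":0,"claw":1}]' 15
python3 - <<'E'
from h import *
plan([(*P(-.103,0),.05,12)])
E
```

```text
time: 6.08
ee_pos: [0.4885, -0.11, 0.0502]
eef_rot: [0.994, 0.108, 0.0, -0.003]
ft_force: [-3.1, 20.9, 1.3]
width: 0.0489
time: 6.5
ee_pos: [0.4894, -0.1132, 0.0494]
eef_rot: [0.994, 0.108, 0.0, -0.003]
ft_force: [-3.7, 19.3, 2.3]
width: 0.0486
now 6.5 [ 0.4894 -0.1132  0.0494] yaw 12.4 w 0.0486 F [-3.7 19.3  2.3] j [ 0.62  0.29 -0.53  1.94  0.17  0.96  0.22]
to [ 0.489 -0.115  0.05 ] 12 xyz [-0.001  0.001 -0.001] a [-0.0031 -0.0004  0.0036] |d| 0.002 deg 0.5
```

```bash

python3 -m crank '[{"x":0,"y":-0.004,"z":0,"ax":0,"ay":0,"az":0,"claw":-1},{"x":0,"y":-0.004,"z":0,"ax":0,"ay":0,"az":0,"claw":-1},{"x":0,"y":-0.004,"z":0,"ax":0,"ay":0,"az":0,"claw":-1},{"x":0,"y":-0.004,"z":-0.02,"ax":0,"ay":0,"az":0,"claw":-1},{"x":0,"y":-0.004,"z":-0.045,"ax":0,"ay":0,"az":0,"claw":-1}]' 15
python3 -m crank '[{"x":0,"y":-0.12,"z":0,"ax":0,"ay":0,"az":0,"claw":-1},{"x":0,"y":-0.12,"z":0,"ax":0,"ay":0,"az":0,"claw":-1},{"x":0,"y":-0.12,"z":0,"ax":0,"ay":0,"az":0,"claw":-1},{"x":0,"y":-0.12,"z":0,"ax":0,"ay":0,"az":0,"claw":1},{"x":0,"y":-0.12,"z":-0.03,"ax":0,"ay":0,"az":0,"claw":1}]' 15
python3 - <<'E'
from h import *
plan([(*P(-.235,0),.25,12),(*P(-.235,0),.365,12),(*P(-.1375,.14),.365,12),(*P(-.1375,.14),.34,12)])
c=camera("top"); cv2.imwrite("pics/t3.png",cv2.resize(c["color"][120:270,230:430],None,fx=4,fy=4,interpolation=cv2.INTER_CUBIC))
print([proj(c,(*P(x,y),.06)) for x,y in((-.06,0),(-.135,0),(-.155,0))])
E
```

```text
time: 6.92
ee_pos: [0.4877, -0.116, 0.0941]
eef_rot: [0.994, 0.105, -0.001, -0.0]
ft_force: [0.9, -0.5, 0.1]
width: 0.0744
time: 7.33
ee_pos: [0.4608, 0.003, 0.1215]
eef_rot: [0.994, 0.107, -0.002, -0.0]
ft_force: [0.3, -1.1, -0.0]
width: 0.0801
now 7.33 [0.4608 0.003  0.1215] yaw 12.3 w 0.0801 F [ 0.3 -1.1 -0. ] j [ 0.52  0.11 -0.64  1.97  0.07  1.09  0.05]
to [0.462 0.015 0.25 ] 12 xyz [ 0.003 -0.011 -0.129] a [-0.0005  0.0023  0.0025] |d| 0.129 deg 0.4
to [0.462 0.015 0.365] 12 xyz [-0.     0.    -0.115] a [0. 0. 0.] |d| 0.115 deg 0.0
to [ 0.619 -0.052  0.365] 12 xyz [0.14  0.097 0.   ] a [0. 0. 0.] |d| 0.171 deg 0.0
to [ 0.619 -0.052  0.34 ] 12 xyz [ 0.    -0.     0.025] a [0. 0. 0.] |d| 0.025 deg 0.0
[(np.float64(334.5844910340612), np.float64(199.49165022646096)), (np.float64(311.26974588405636), np.float64(205.39911291050822)), (np.float64(305.0316766305447), np.float64(206.97970755559336))]
```

View pics/t3.png

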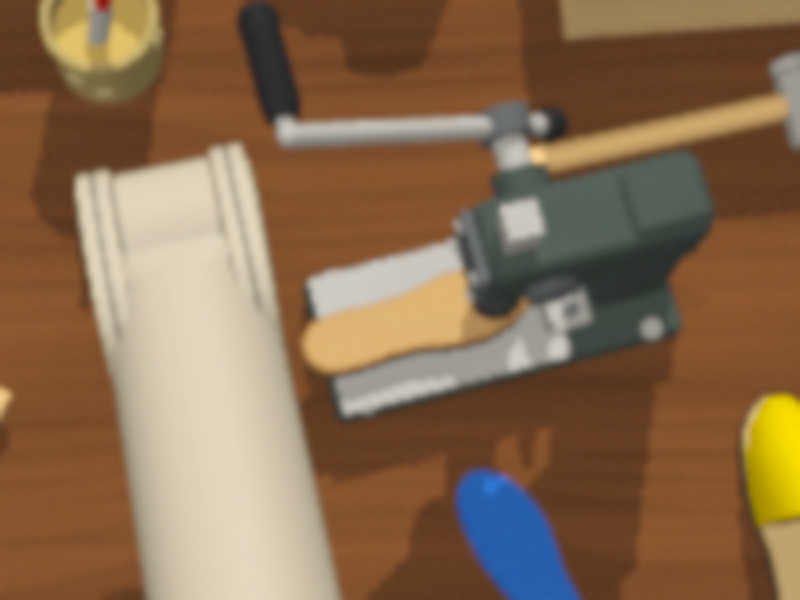

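The heel end shows at crop (303,347), and (300,348) was predicted, so the sole is straight and against the stop. Now to the handle.

```bash

python3 -m crank '[{"x":0.003,"y":-0.011,"z":-0.04,"ax":0,"ay":0.002,"az":0.002,"claw":1},{"x":0.003,"y":-0.011,"z":-0.08,"ax":0,"ay":0.002,"az":0.002,"claw":1},{"x":0.003,"y":-0.011,"z":-0.2,"ax":0,"ay":0.002,"az":0.002,"claw":1},{"x":0.003,"y":-0.011,"z":-0.2,"ax":0,"ay":0.002,"az":0.002,"claw":1},{"x":0.003,"y":-0.011,"z":-0.2,"ax":0,"ay":0.002,"az":0.002,"claw":1}]' 20
python3 -m crank '[{"x":0,"y":0,"z":-0.041,"ax":0,"ay":0,"az":0,"claw":1},{"x":0.03,"y":0.02,"z":-0.045,"ax":0,"ay":0,"az":0,"claw":1},{"x":0.14,"y":0.097,"z":-0.045,"ax":0,"ay":0,"az":0,"claw":1},{"x":0.14,"y":0.097,"z":-0.045,"ax":0,"ay":0,"az":0,"claw":1},{"x":0.14,"y":0.097,"z":-0.045,"ax":0,"ay":0,"az":0,"claw":1}]'
python3 -m crank '[{"x":0.02,"y":0.013,"z":0,"ax":0,"ay":0,"az":0,"claw":1},{"x":0.02,"y":0.013,"z":0,"ax":0,"ay":0,"az":0,"claw":1},{"x":0.02,"y":0.013,"z":0,"ax":0,"ay":0,"az":0,"claw":1},{"x":0.02,"y":0.013,"z":0,"ax":0,"ay":0,"az":0,"claw":1},{"x":0.02,"y":0.013,"z":0,"ax":0,"ay":0,"az":0,"claw":1}]'
python3 - <<'E'
from h import *
plan([(*P(-.1375,.14),.365,12),(*P(-.1375,.14),.34,12)])
E
```

```text
time: 7.8
ee_pos: [0.4642, 0.0125, 0.3282]
eef_rot: [0.995, 0.103, 0.004, 0.001]
ft_force: [1.6, 0.2, 0.0]
width: 0.0446
time: 8.22
ee_pos: [0.6141, -0.0518, 0.3711]
eef_rot: [0.995, 0.102, 0.004, 0.001]
ft_force: [0.1, 0.0, 1.0]
width: 0.0111
time: 8.63
ee_pos: [0.6339, -0.0576, 0.3718]
eef_rot: [0.995, 0.104, 0.003, 0.0]
ft_force: [0.6, 1.0, 0.5]
width: 0.0007
now 8.63 [ 0.6339 -0.0576  0.3718] yaw 11.9 w 0.0007 F [0.6 1.  0.5] j [ 0.43  0.39 -0.61  1.13  0.22  1.68  0.09]
to [ 0.619 -0.052  0.365] 12 xyz [-0.014 -0.009  0.007] a [ 0.0007 -0.0034 -0.001 ] |d| 0.018 deg 0.4
to [ 0.619 -0.052  0.34 ] 12 xyz [ 0.    -0.     0.025] a [0. 0. 0.] |d| 0.025 deg 0.0
```

```bash

python3 -m crank '[{"x":-0.014,"y":-0.009,"z":0.01,"ax":0.001,"ay":-0.003,"az":0,"claw":1},{"x":-0.014,"y":-0.009,"z":0.02,"ax":0.001,"ay":-0.003,"az":0,"claw":1},{"x":-0.014,"y":-0.009,"z":0.03,"ax":0.001,"ay":-0.003,"az":0,"claw":1},{"x":-0.014,"y":-0.009,"z":0.031,"ax":0.001,"ay":-0.003,"az":0,"claw":1},{"x":-0.014,"y":-0.009,"z":0.031,"ax":0.001,"ay":-0.003,"az":0,"claw":1}]'
python3 -m crank '[{"x":0,"y":-0.01,"z":0.022,"ax":0,"ay":0,"az":0,"claw":1},{"x":0,"y":-0.021,"z":0.046,"ax":0,"ay":0,"az":0,"claw":1},{"x":0,"y":-0.028,"z":0.072,"ax":0,"ay":0,"az":0,"claw":1},{"x":0,"y":-0.032,"z":0.098,"ax":0,"ay":0,"az":0,"claw":1},{"x":0,"y":-0.032,"z":0.125,"ax":0,"ay":0,"az":0,"claw":1}]'
python3 - <<'E'
from h import *
plan([(*P(-.1695,.14),.215,12),(*P(-.1462,.14),.1364,12)])
E
```

```text
time: 9.05
ee_pos: [0.6188, -0.0525, 0.3392]
eef_rot: [0.995, 0.103, -0.001, -0.0]
ft_force: [0.2, -0.4, 0.1]
width: 0.0005
time: 9.47
ee_pos: [0.6133, -0.0175, 0.2158]
eef_rot: [0.994, 0.105, 0.002, -0.002]
ft_force: [0.7, 4.0, 5.4]
width: 0.0006
now 9.47 [ 0.6133 -0.0175  0.2158] yaw 12.0 w 0.0006 F [0.7 4.  5.4] j [ 0.44  0.38 -0.63  1.48  0.22  1.36  0.01]
to [ 0.612 -0.02   0.215] 12 xyz [-0.002  0.003  0.001] a [-0.0014 -0.0018  0.0003] |d| 0.003 deg 0.3
to [ 0.617 -0.043  0.136] 12 xyz [0.    0.023 0.079] a [0. 0. 0.] |d| 0.082 deg 0.0
```

Contact is good at 5 N. I'll follow the arc down to the stop and hold.

```bash

python3 -m crank '[{"x":0,"y":0.006,"z":0.026,"ax":0,"ay":0,"az":0,"claw":1},{"x":0,"y":0.012,"z":0.049,"ax":0,"ay":0,"az":0,"claw":1},{"x":0,"y":0.019,"z":0.067,"ax":0,"ay":0,"az":0,"claw":1},{"x":0,"y":0.025,"z":0.079,"ax":0,"ay":0,"az":0,"claw":1},{"x":0,"y":0.025,"z":0.082,"ax":0,"ay":0,"az":0,"claw":1}]'
python3 -m crank '[{"x":0,"y":0,"z":0.001,"ax":0,"ay":0,"az":0,"claw":1},{"x":0,"y":0,"z":0.002,"ax":0,"ay":0,"az":0,"claw":1},{"x":0,"y":0,"z":0.003,"ax":0,"ay":0,"az":0,"claw":1},{"x":0,"y":0,"z":0.003,"ax":0,"ay":0,"az":0,"claw":1},{"x":0,"y":0,"z":0.003,"ax":0,"ay":0,"az":0,"claw":1}]'
```

```text
time: 9.88
ee_pos: [0.6183, -0.0428, 0.1359]
eef_rot: [0.995, 0.104, 0.0, -0.002]
ft_force: [-20.3, 3.9, 44.0]
width: 0.0009
time: 10.3
ee_pos: [0.6184, -0.0428, 0.1358]
eef_rot: [0.995, 0.104, 0.001, -0.001]
ft_force: [-22.8, 4.7, 45.7]
width: 0.0007
```

```bash

python3 -m crank '[{"x":0,"y":0,"z":0,"ax":0,"ay":0,"az":0,"claw":1},{"x":0,"y":0,"z":0,"ax":0,"ay":0,"az":0,"claw":1},{"x":0,"y":0,"z":0,"ax":0,"ay":0,"az":0,"claw":1},{"x":0,"y":0,"z":0,"ax":0,"ay":0,"az":0,"claw":1},{"x":0,"y":0,"z":0,"ax":0,"ay":0,"az":0,"claw":1}]'
python3 -m crank '[{"x":0,"y":0,"z":0,"ax":0,"ay":0,"az":0,"claw":1},{"x":0,"y":0,"z":0,"ax":0,"ay":0,"az":0,"claw":1},{"x":0,"y":0,"z":0,"ax":0,"ay":0,"az":0,"claw":1},{"x":0,"y":0,"z":0,"ax":0,"ay":0,"az":0,"claw":1},{"x":0,"y":0,"z":0,"ax":0,"ay":0,"az":0,"claw":1}]'
python3 - <<'E'
from h import *
c=camera("scene"); cv2.imwrite("pics/s4.png",cv2.resize(c["color"][130:270,190:390],None,fx=3.5,fy=3.5,interpolation=cv2.INTER_CUBIC))
plan([(*P(-.1462,.14),.1364,12)])
E
```

```text
time: 10.72
ee_pos: [0.6183, -0.0428, 0.1358]
eef_rot: [0.995, 0.104, 0.001, -0.001]
ft_force: [-21.8, 5.1, 44.5]
width: 0.0003
time: 11.13
ee_pos: [0.6184, -0.0428, 0.1358]
eef_rot: [0.995, 0.104, 0.001, -0.001]
ft_force: [-22.4, 5.6, 44.0]
width: 0.0007
now 11.18 [ 0.6184 -0.0428  0.1358] yaw 11.9 w 0.0007 F [-22.2   4.4  44.9] j [ 0.46  0.45 -0.6   1.56  0.26  1.22  0.02]
to [ 0.617 -0.043  0.136] 12 xyz [-0.001  0.    -0.001] a [-0.0005 -0.0012 -0.0005] |d| 0.001 deg 0.2
```

View pics/s4.png

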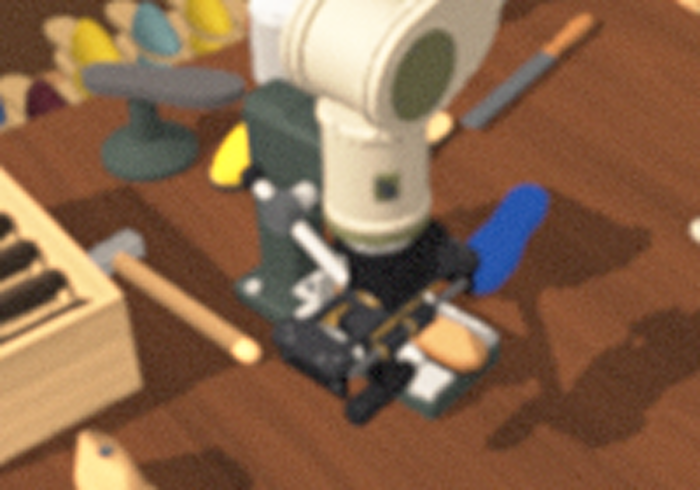

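The handle is fully down with the sole under the pad. I'll let the lever up along its arc and back away.

```bash

python3 -m crank '[{"x":0,"y":-0.006,"z":-0.012,"ax":0,"ay":0,"az":0,"claw":1},{"x":0,"y":-0.013,"z":-0.03,"ax":0,"ay":0,"az":0,"claw":1},{"x":0,"y":-0.02,"z":-0.052,"ax":0,"ay":0,"az":0,"claw":1},{"x":0,"y":-0.023,"z":-0.079,"ax":0,"ay":0,"az":0,"claw":1},{"x":0,"y":-0.023,"z":-0.105,"ax":0,"ay":0,"az":0,"claw":1}]'
python3 -m crank '[{"x":0,"y":0.004,"z":-0.026,"ax":0,"ay":0,"az":0,"claw":1},{"x":0,"y":0.011,"z":-0.052,"ax":0,"ay":0,"az":0,"claw":1},{"x":0,"y":0.022,"z":-0.076,"ax":0,"ay":0,"az":0,"claw":1},{"x":0,"y":0.032,"z":-0.1,"ax":0,"ay":0,"az":0,"claw":1},{"x":0,"y":0.03,"z":-0.13,"ax":0,"ay":0,"az":0,"claw":1}]'
python3 -m crank '[{"x":-0.03,"y":-0.025,"z":-0.01,"ax":0,"ay":0,"az":0,"claw":-1},{"x":-0.06,"y":-0.05,"z":-0.01,"ax":0,"ay":0,"az":0,"claw":-1},{"x":-0.09,"y":-0.075,"z":-0.01,"ax":0,"ay":0,"az":0,"claw":-1},{"x":-0.12,"y":-0.1,"z":-0.01,"ax":0,"ay":0,"az":0,"claw":-1},{"x":-0.14,"y":-0.105,"z":-0.01,"ax":0,"ay":0,"az":0,"claw":-1}]'
python3 - <<'E'
from h import *
plan([(*P(-.24,0),.21,12),(*P(-.22,0),.10,12),(*P(-.108,0),.10,12),(*P(-.108,0),.045,12)])
E
```

```text
time: 11.6
ee_pos: [0.6134, -0.0226, 0.2371]
eef_rot: [0.995, 0.103, 0.001, -0.0]
ft_force: [0.2, -2.4, 1.3]
width: 0.0006
time: 12.02
ee_pos: [0.6193, -0.0558, 0.3654]
eef_rot: [0.995, 0.101, -0.001, 0.0]
ft_force: [0.6, -0.2, -0.5]
width: 0.0005
time: 12.43
ee_pos: [0.4582, 0.0257, 0.376]
eef_rot: [0.994, 0.106, 0.001, -0.0]
ft_force: [-0.3, 0.4, 0.5]
width: 0.026
now 12.43 [0.4582 0.0257 0.376 ] yaw 12.1 w 0.026 F [-0.3  0.4  0.5] j [ 0.55 -0.05 -0.66  1.57 -0.03  1.61  0.1 ]
to [0.461 0.019 0.21 ] 12 xyz [0.001 0.007 0.166] a [-0.0002 -0.0007  0.0011] |d| 0.166 deg 0.1
to [ 0.465 -0.     0.1  ] 12 xyz [-0.    0.02  0.11] a [0. 0. 0.] |d| 0.112 deg 0.0
to [ 0.488 -0.11   0.1  ] 12 xyz [0.    0.112 0.   ] a [0. 0. 0.] |d| 0.112 deg 0.0
to [ 0.488 -0.11   0.045] 12 xyz [ 0.    -0.     0.055] a [0. 0. 0.] |d| 0.055 deg 0.0
```

```bash

python3 -m crank '[{"x":0.001,"y":0.007,"z":0.166,"ax":0,"ay":0,"az":0,"claw":-1},{"x":0.001,"y":0.007,"z":0.166,"ax":0,"ay":0,"az":0,"claw":-1},{"x":0.001,"y":0.007,"z":0.166,"ax":0,"ay":0,"az":0,"claw":-1},{"x":0.001,"y":0.007,"z":0.166,"ax":0,"ay":0,"az":0,"claw":-1},{"x":0.001,"y":0.007,"z":0.166,"ax":0,"ay":0,"az":0,"claw":-1}]'
python3 -m crank '[{"x":0,"y":0.01,"z":0.04,"ax":0,"ay":0,"az":0,"claw":-1},{"x":0,"y":0.01,"z":0.08,"ax":0,"ay":0,"az":0,"claw":-1},{"x":0,"y":0.03,"z":0.11,"ax":0,"ay":0,"az":0,"claw":-1},{"x":0,"y":0.07,"z":0.11,"ax":0,"ay":0,"az":0,"claw":-1},{"x":0,"y":0.11,"z":0.11,"ax":0,"ay":0,"az":0,"claw":-1}]'
python3 -m crank '[{"x":0,"y":0.02,"z":0,"ax":0,"ay":0,"az":0,"claw":-1},{"x":0,"y":0.022,"z":0.015,"ax":0,"ay":0,"az":0,"claw":-1},{"x":0,"y":0.022,"z":0.03,"ax":0,"ay":0,"az":0,"claw":-1},{"x":0,"y":0.022,"z":0.045,"ax":0,"ay":0,"az":0,"claw":-1},{"x":0,"y":0.022,"z":0.052,"ax":0,"ay":0,"az":0,"claw":-1}]'
python3 - <<'E'
from h import *
plan([(*P(-.108,0),.045,12)])
E
```

```text
time: 12.85
ee_pos: [0.4592, 0.0145, 0.2028]
eef_rot: [0.995, 0.103, -0.005, -0.001]
ft_force: [-0.3, -0.3, -0.1]
width: 0.0593
time: 13.27
ee_pos: [0.4862, -0.0924, 0.0997]
eef_rot: [0.994, 0.105, -0.0, -0.001]
ft_force: [1.4, -0.2, 1.9]
width: 0.0856
time: 13.68
ee_pos: [0.4911, -0.1143, 0.0475]
eef_rot: [0.995, 0.103, 0.0, -0.0]
ft_force: [-0.5, 0.5, 0.5]
width: 0.0871
now 13.68 [ 0.4911 -0.1143  0.0475] yaw 11.8 w 0.0871 F [-0.5  0.5  0.5] j [ 0.63  0.3  -0.55  1.94  0.19  0.95  0.19]
to [ 0.488 -0.11   0.045] 12 xyz [-0.002 -0.005  0.002] a [-0.0005 -0.0001 -0.0017] |d| 0.006 deg 0.2
```

```bash

python3 -m crank '[{"x":-0.002,"y":-0.002,"z":0.002,"ax":0,"ay":0,"az":0,"claw":1},{"x":-0.002,"y":-0.002,"z":0.002,"ax":0,"ay":0,"az":0,"claw":1},{"x":-0.002,"y":-0.002,"z":0.002,"ax":0,"ay":0,"az":0,"claw":1},{"x":-0.002,"y":-0.002,"z":0.002,"ax":0,"ay":0,"az":0,"claw":1},{"x":-0.002,"y":-0.002,"z":0.002,"ax":0,"ay":0,"az":0,"claw":1}]' 25
python3 -m crank '[{"x":0,"y":0,"z":0,"ax":0,"ay":0,"az":0,"claw":1},{"x":0,"y":0,"z":0,"ax":0,"ay":0,"az":0,"claw":1},{"x":0,"y":0,"z":-0.004,"ax":0,"ay":0,"az":0,"claw":1},{"x":0,"y":-0.005,"z":-0.005,"ax":0,"ay":0,"az":0,"claw":1},{"x":0,"y":-0.02,"z":-0.005,"ax":0,"ay":0,"az":0,"claw":1}]' 25
python3 -m crank '[{"x":0,"y":-0.03,"z":0,"ax":0,"ay":0,"az":0,"claw":1},{"x":0,"y":-0.06,"z":0,"ax":0,"ay":0,"az":0,"claw":1},{"x":0,"y":-0.085,"z":-0.02,"ax":0,"ay":0,"az":0,"claw":1},{"x":0,"y":-0.11,"z":-0.04,"ax":0,"ay":0,"az":0,"claw":1},{"x":0,"y":-0.12,"z":-0.05,"ax":0,"ay":0,"az":0,"claw":1}]' 25
python3 - <<'E'
from h import *
plan([(.455,.03,.10,45),(.445,.07,.10,80),(.445,.07,.025,90)])
E
```

```text
time: 14.1
ee_pos: [0.4882, -0.1121, 0.0456]
eef_rot: [0.995, 0.103, 0.0, -0.0]
ft_force: [0.1, 0.2, 0.1]
width: 0.0612
time: 14.52
ee_pos: [0.4836, -0.0938, 0.05]
eef_rot: [0.995, 0.102, -0.0, -0.0]
ft_force: [-0.3, 0.2, -1.2]
width: 0.0491
time: 14.93
ee_pos: [0.4585, 0.029, 0.1019]
eef_rot: [0.994, 0.105, 0.001, -0.001]
ft_force: [1.0, 0.1, -1.8]
width: 0.049
now 14.93 [0.4585 0.029  0.1019] yaw 12.1 w 0.049 F [ 1.   0.1 -1.8] j [ 0.49  0.13 -0.68  2.    0.1   1.04 -0.02]
to [0.455 0.03  0.1  ] 45 xyz [-0.003 -0.002  0.002] a [-0.0006 -0.0009 -0.2872] |d| 0.004 deg 32.9
to [0.445 0.07  0.1  ] 80 xyz [ 0.021 -0.035 -0.   ] a [ 0.      0.     -0.3054] |d| 0.041 deg 35.0
to [0.445 0.07  0.025] 90 xyz [ 0.    -0.     0.075] a [ 0.      0.     -0.0873] |d| 0.075 deg 10.0
```

```bash

python3 -m crank '[{"x":-0.003,"y":-0.002,"z":0.002,"ax":0,"ay":0,"az":-0.287,"claw":1},{"x":-0.003,"y":-0.002,"z":0.002,"ax":0,"ay":0,"az":-0.287,"claw":1},{"x":-0.003,"y":-0.002,"z":0.002,"ax":0,"ay":0,"az":-0.287,"claw":1},{"x":-0.003,"y":-0.002,"z":0.002,"ax":0,"ay":0,"az":-0.287,"claw":1},{"x":-0.003,"y":-0.002,"z":0.002,"ax":0,"ay":0,"az":-0.287,"claw":1}]' 25
python3 -m crank '[{"x":0.021,"y":-0.035,"z":0,"ax":0,"ay":0,"az":-0.305,"claw":1},{"x":0.021,"y":-0.035,"z":0,"ax":0,"ay":0,"az":-0.305,"claw":1},{"x":0.021,"y":-0.035,"z":0,"ax":0,"ay":0,"az":-0.305,"claw":1},{"x":0.021,"y":-0.035,"z":0,"ax":0,"ay":0,"az":-0.305,"claw":1},{"x":0.021,"y":-0.035,"z":0,"ax":0,"ay":0,"az":-0.305,"claw":1}]' 25
python3 -m crank '[{"x":0,"y":0,"z":0.04,"ax":0,"ay":0,"az":-0.05,"claw":1},{"x":0,"y":0,"z":0.065,"ax":0,"ay":0,"az":-0.087,"claw":1},{"x":0,"y":0,"z":0.08,"ax":0,"ay":0,"az":-0.087,"claw":1},{"x":0,"y":0,"z":0.085,"ax":0,"ay":0,"az":-0.087,"claw":1},{"x":0,"y":0,"z":0.088,"ax":0,"ay":0,"az":-0.087,"claw":1}]' 25
python3 - <<'E'
from h import *
plan([(.445,.07,.0065,90)])
E
```

```text
time: 15.35
ee_pos: [0.4552, 0.0261, 0.0979]
eef_rot: [0.923, 0.384, -0.0, -0.001]
ft_force: [-0.8, 0.2, -2.2]
width: 0.0489
time: 15.77
ee_pos: [0.4455, 0.0659, 0.0979]
eef_rot: [0.766, 0.643, -0.0, -0.001]
ft_force: [-1.1, 0.1, -2.3]
width: 0.0491
time: 16.18
ee_pos: [0.4451, 0.066, 0.0094]
eef_rot: [0.709, 0.705, -0.0, -0.001]
ft_force: [-0.4, -0.3, -1.6]
width: 0.0493
now 16.18 [0.4451 0.066  0.0094] yaw 89.6 w 0.0493 F [-0.4 -0.3 -1.6] j [ 0.48  0.3  -0.79  2.09  0.28  0.86  1.09]
to [0.445 0.07  0.006] 90 xyz [ 0.004 -0.     0.003] a [-0.0011 -0.0008 -0.0033] |d| 0.005 deg 0.4
```

```bash

python3 -m crank '[{"x":0,"y":0,"z":0.003,"ax":0,"ay":0,"az":0,"claw":1},{"x":0,"y":0,"z":0.003,"ax":0,"ay":0,"az":0,"claw":-1},{"x":0,"y":0,"z":0.003,"ax":0,"ay":0,"az":0,"claw":-1},{"x":0,"y":0,"z":-0.01,"ax":0,"ay":0,"az":0,"claw":-1},{"x":0,"y":0,"z":-0.05,"ax":0,"ay":0,"az":0,"claw":-1}]' 25
python3 -m crank '[{"x":0,"y":0,"z":-0.06,"ax":0,"ay":0,"az":0.312,"claw":-1},{"x":0,"y":0,"z":-0.06,"ax":0,"ay":0,"az":0.312,"claw":-1},{"x":0,"y":0,"z":-0.06,"ax":0,"ay":0,"az":0.312,"claw":-1},{"x":0,"y":0,"z":-0.06,"ax":0,"ay":0,"az":0.312,"claw":-1},{"x":0,"y":0,"z":-0.06,"ax":0,"ay":0,"az":0.312,"claw":-1}]'
python3 -m crank '[{"x":0,"y":0,"z":0,"ax":0,"ay":0,"az":0.312,"claw":-1},{"x":0,"y":0,"z":0,"ax":0,"ay":0,"az":0.312,"claw":-1},{"x":0,"y":0,"z":0,"ax":0,"ay":0,"az":0.312,"claw":-1},{"x":0,"y":0,"z":0,"ax":0,"ay":0,"az":0.312,"claw":-1},{"x":0,"y":0,"z":0,"ax":0,"ay":0,"az":0.312,"claw":-1}]'
python3 -m crank '[{"x":0,"y":0,"z":0,"ax":0,"ay":0,"az":0.312,"claw":-1},{"x":0,"y":0,"z":0,"ax":0,"ay":0,"az":0.312,"claw":-1},{"x":0,"y":0,"z":0,"ax":0,"ay":0,"az":0.312,"claw":-1},{"x":0,"y":0,"z":0,"ax":0,"ay":0,"az":0.312,"claw":-1},{"x":0,"y":0,"z":0,"ax":0,"ay":0,"az":0.312,"claw":-1}]'
python3 -m crank '[{"x":0,"y":0,"z":0,"ax":0,"ay":0,"az":0.312,"claw":-1},{"x":0,"y":0,"z":0,"ax":0,"ay":0,"az":0.312,"claw":-1},{"x":0,"y":0,"z":0,"ax":0,"ay":0,"az":0.312,"claw":-1},{"x":0,"y":0,"z":0,"ax":0,"ay":0,"az":0.312,"claw":-1},{"x":0,"y":0,"z":0,"ax":0,"ay":0,"az":0.312,"claw":-1}]'
python3 - <<'E'
from h import *
plan([(.535,.066,.10,-90.4),(.535,.066,.004,-90.4)])
c=camera("scene"); cv2.imwrite("pics/s5.png",cv2.resize(c["color"][180:340,250:450],None,fx=3,fy=3,interpolation=cv2.INTER_CUBIC))
print("ends",[proj(c,p) for p in((.585,.066,.02),(.395,.066,.02))])
E
```

```text
time: 16.6
ee_pos: [0.4431, 0.0656, 0.0578]
eef_rot: [0.709, 0.705, -0.002, -0.003]
ft_force: [-0.7, -1.2, 0.2]
width: 0.068
time: 17.02
ee_pos: [0.4466, 0.066, 0.1215]
eef_rot: [0.893, 0.45, 0.001, 0.0]
ft_force: [-0.5, -0.8, -1.3]
width: 0.0863
time: 17.43
ee_pos: [0.4462, 0.0661, 0.121]
eef_rot: [0.988, 0.155, 0.001, -0.0]
ft_force: [-0.3, -0.1, -0.3]
width: 0.0874
time: 17.85
ee_pos: [0.4463, 0.0661, 0.1211]
eef_rot: [0.988, -0.156, 0.001, -0.001]
ft_force: [0.0, -0.4, -0.2]
width: 0.0869
time: 18.27
ee_pos: [0.4463, 0.0661, 0.1211]
eef_rot: [0.892, -0.452, 0.0, -0.001]
ft_force: [0.2, 0.4, -0.1]
width: 0.0868
now 18.27 [0.4463 0.0661 0.1211] yaw -53.7 w 0.0868 F [ 0.2  0.4 -0.1] j [ 0.42  0.08 -0.69  2.    0.06  1.08 -1.23]
to [0.535 0.066 0.1  ] -90.4 xyz [ 0.053 -0.071  0.021] a [-9.000e-04  3.000e-04  3.203e-01] |d| 0.091 deg 36.7
to [0.535 0.066 0.004] -90.4 xyz [ 0.    -0.     0.096] a [0. 0. 0.] |d| 0.096 deg 0.0
ends [(np.float64(327.02316818711205), np.float64(277.6035492834484)), (np.float64(368.8266517697425), np.float64(250.28368830338223))]
```

View pics/s5.png

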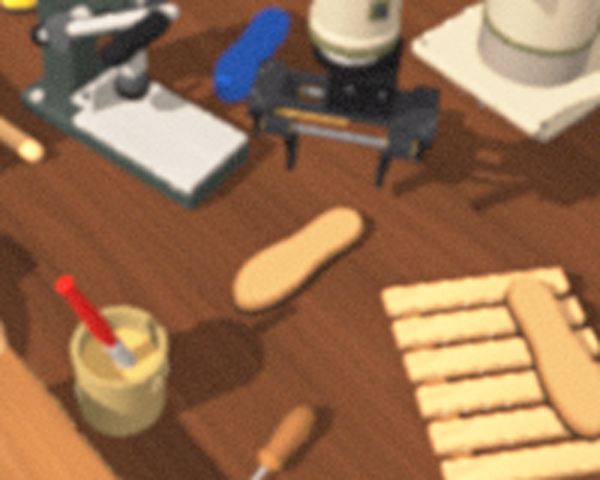

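The sole lies as predicted: toe at crop (237,297), heel at (355,213), lever up. I'll move to the ball and grip.

```bash

python3 -m crank '[{"x":0.053,"y":-0.071,"z":0.021,"ax":0,"ay":0,"az":0.32,"claw":-1},{"x":0.053,"y":-0.071,"z":0.021,"ax":0,"ay":0,"az":0.32,"claw":-1},{"x":0.053,"y":-0.071,"z":0.021,"ax":0,"ay":0,"az":0.32,"claw":-1},{"x":0.053,"y":-0.071,"z":0.021,"ax":0,"ay":0,"az":0.32,"claw":-1},{"x":0.053,"y":-0.071,"z":0.021,"ax":0,"ay":0,"az":0.32,"claw":-1}]'
python3 -m crank '[{"x":0,"y":0,"z":0.03,"ax":0,"ay":0,"az":0.008,"claw":-1},{"x":0,"y":0,"z":0.06,"ax":0,"ay":0,"az":0.008,"claw":-1},{"x":0,"y":0,"z":0.08,"ax":0,"ay":0,"az":0.008,"claw":-1},{"x":0,"y":0,"z":0.09,"ax":0,"ay":0,"az":0.008,"claw":-1},{"x":0,"y":0,"z":0.094,"ax":0,"ay":0,"az":0.008,"claw":-1}]'
python3 - <<'E'
from h import *
plan([(.535,.066,.004,-90.4)])
E
```

```text
time: 18.73
ee_pos: [0.535, 0.0662, 0.0989]
eef_rot: [0.711, -0.703, -0.001, -0.001]
ft_force: [-0.5, -0.7, 1.2]
width: 0.0872
time: 19.15
ee_pos: [0.5337, 0.066, 0.0041]
eef_rot: [0.707, -0.707, -0.001, 0.0]
ft_force: [-0.5, 0.4, 0.9]
width: 0.0866
now 19.15 [0.5337 0.066  0.0041] yaw -90.0 w 0.0866 F [-0.5  0.4  0.9] j [ 0.26  0.44 -0.54  1.88  0.28  0.9  -1.99]
to [0.535 0.066 0.004] -90.4 xyz [-0.    -0.001  0.   ] a [0.001  0.0007 0.0039] |d| 0.001 deg 0.5
```

```bash

python3 -m crank '[{"x":0,"y":0,"z":0,"ax":0,"ay":0,"az":0,"claw":1},{"x":0,"y":0,"z":0,"ax":0,"ay":0,"az":0,"claw":1},{"x":0,"y":0,"z":0,"ax":0,"ay":0,"az":0,"claw":1},{"x":0,"y":0,"z":0,"ax":0,"ay":0,"az":0,"claw":1},{"x":0,"y":0,"z":0,"ax":0,"ay":0,"az":0,"claw":1}]' 25
python3 -m crank '[{"x":0,"y":0,"z":0,"ax":0,"ay":0,"az":0,"claw":1},{"x":0,"y":0,"z":0,"ax":0,"ay":0,"az":0,"claw":1},{"x":0,"y":0,"z":-0.03,"ax":0,"ay":0,"az":0,"claw":1},{"x":0,"y":0,"z":-0.06,"ax":0,"ay":0,"az":0,"claw":1},{"x":0,"y":0,"z":-0.09,"ax":0,"ay":0,"az":0,"claw":1}]' 25
python3 - <<'E'
from h import *
plan([(.49,.05,.10,-56),(.463,.01,.10,-22),(*P(-.215,0),.09,12),(*P(-.175,0),.056,12),(*P(-.115,0),.054,12)])
E
```

```text
time: 19.57
ee_pos: [0.5349, 0.0661, 0.0059]
eef_rot: [-0.707, 0.708, 0.0, 0.001]
ft_force: [0.1, 2.3, 0.1]
width: 0.0614
time: 19.98
ee_pos: [0.5335, 0.0658, 0.0956]
eef_rot: [-0.707, 0.707, 0.001, -0.0]
ft_force: [1.3, -0.3, -1.4]
width: 0.0577
now 19.98 [0.5335 0.0658 0.0956] yaw -90.1 w 0.0577 F [ 1.3 -0.3 -1.4] j [ 0.3   0.31 -0.58  1.82  0.19  1.07 -1.92]
to [0.49 0.05 0.1 ] -56 xyz [ 0.016  0.044 -0.004] a [ 0.0009  0.001  -0.2971] |d| 0.047 deg 34.1
to [0.463 0.01  0.1  ] -22 xyz [0.018 0.045 0.   ] a [ 0.      0.     -0.2967] |d| 0.048 deg 34.0
to [ 0.466 -0.005  0.09 ] 12 xyz [0.008 0.013 0.01 ] a [-0.      0.     -0.2967] |d| 0.018 deg 34.0
to [ 0.474 -0.044  0.056] 12 xyz [0.    0.04  0.034] a [0. 0. 0.] |d| 0.052 deg 0.0
to [ 0.487 -0.103  0.054] 12 xyz [0.    0.06  0.002] a [0. 0. 0.] |d| 0.06 deg 0.0
```

```bash

python3 -m crank '[{"x":0.016,"y":0.044,"z":-0.004,"ax":0,"ay":0,"az":-0.297,"claw":1},{"x":0.016,"y":0.044,"z":-0.004,"ax":0,"ay":0,"az":-0.297,"claw":1},{"x":0.016,"y":0.044,"z":-0.004,"ax":0,"ay":0,"az":-0.297,"claw":1},{"x":0.016,"y":0.044,"z":-0.004,"ax":0,"ay":0,"az":-0.297,"claw":1},{"x":0.016,"y":0.044,"z":-0.004,"ax":0,"ay":0,"az":-0.297,"claw":1}]' 25
python3 -m crank '[{"x":0.018,"y":0.045,"z":0,"ax":0,"ay":0,"az":-0.297,"claw":1},{"x":0.018,"y":0.045,"z":0,"ax":0,"ay":0,"az":-0.297,"claw":1},{"x":0.018,"y":0.045,"z":0,"ax":0,"ay":0,"az":-0.297,"claw":1},{"x":0.018,"y":0.045,"z":0,"ax":0,"ay":0,"az":-0.297,"claw":1},{"x":0.018,"y":0.045,"z":0,"ax":0,"ay":0,"az":-0.297,"claw":1}]' 25
python3 -m crank '[{"x":0.008,"y":0.013,"z":0.01,"ax":0,"ay":0,"az":-0.297,"claw":1},{"x":0.008,"y":0.013,"z":0.01,"ax":0,"ay":0,"az":-0.297,"claw":1},{"x":0.008,"y":0.013,"z":0.01,"ax":0,"ay":0,"az":-0.297,"claw":1},{"x":0.008,"y":0.013,"z":0.01,"ax":0,"ay":0,"az":-0.297,"claw":1},{"x":0.008,"y":0.013,"z":0.01,"ax":0,"ay":0,"az":-0.297,"claw":1}]' 25
python3 - <<'E'
from h import *
plan([(*P(-.175,0),.053,12),(*P(-.115,0),.053,12)])
E
```

```text
time: 20.4
ee_pos: [0.4899, 0.0495, 0.0989]
eef_rot: [0.884, -0.467, -0.0, -0.0]
ft_force: [1.2, 0.6, -1.4]
width: 0.058
time: 20.82
ee_pos: [0.4626, 0.0093, 0.0988]
eef_rot: [0.982, -0.188, -0.001, -0.0]
ft_force: [-0.1, 0.5, -1.5]
width: 0.0581
time: 21.23
ee_pos: [0.4652, -0.0053, 0.0886]
eef_rot: [0.994, 0.108, -0.001, -0.001]
ft_force: [0.3, 0.4, -1.8]
width: 0.0578
now 21.23 [ 0.4652 -0.0053  0.0886] yaw 12.4 w 0.0578 F [ 0.3  0.4 -1.8] j [ 0.63  0.18 -0.76  1.99  0.15  1.02  0.02]
to [ 0.474 -0.044  0.053] 12 xyz [0.    0.04  0.036] a [-0.0008  0.0005  0.0035] |d| 0.053 deg 0.4
to [ 0.487 -0.103  0.053] 12 xyz [0.   0.06 0.  ] a [0. 0. 0.] |d| 0.06 deg 0.0
```

```bash

python3 -m crank '[{"x":0,"y":0.01,"z":0.01,"ax":0,"ay":0,"az":0.003,"claw":1},{"x":0,"y":0.02,"z":0.02,"ax":0,"ay":0,"az":0.003,"claw":1},{"x":0,"y":0.028,"z":0.03,"ax":0,"ay":0,"az":0.003,"claw":1},{"x":0,"y":0.034,"z":0.035,"ax":0,"ay":0,"az":0.003,"claw":1},{"x":0,"y":0.04,"z":0.036,"ax":0,"ay":0,"az":0.003,"claw":1}]' 25
python3 -m crank '[{"x":0,"y":0.015,"z":0,"ax":0,"ay":0,"az":0,"claw":1},{"x":0,"y":0.03,"z":0,"ax":0,"ay":0,"az":0,"claw":1},{"x":0,"y":0.042,"z":0,"ax":0,"ay":0,"az":0,"claw":1},{"x":0,"y":0.052,"z":0,"ax":0,"ay":0,"az":0,"claw":1},{"x":0,"y":0.06,"z":0,"ax":0,"ay":0,"az":0,"claw":1}]' 25
python3 - <<'E'
from h import *
plan([(*P(-.103,0),.046,12)])
E
```

```text
time: 21.65
ee_pos: [0.4729, -0.0452, 0.051]
eef_rot: [0.995, 0.101, -0.002, -0.001]
ft_force: [0.6, -0.4, -1.5]
width: 0.058
time: 22.07
ee_pos: [0.4863, -0.1042, 0.0527]
eef_rot: [0.995, 0.101, -0.0, -0.001]
ft_force: [0.4, -0.1, -2.1]
width: 0.0574
now 22.07 [ 0.4863 -0.1042  0.0527] yaw 11.6 w 0.0574 F [ 0.4 -0.1 -2.1] j [ 0.72  0.3  -0.67  1.95  0.22  0.97  0.15]
to [ 0.489 -0.115  0.046] 12 xyz [0.001 0.011 0.007] a [-0.0007  0.0001 -0.0033] |d| 0.013 deg 0.4
```

```bash

python3 -m crank '[{"x":0.001,"y":0.003,"z":0.001,"ax":0,"ay":0,"az":-0.003,"claw":1},{"x":0.001,"y":0.006,"z":0.003,"ax":0,"ay":0,"az":-0.003,"claw":1},{"x":0.001,"y":0.008,"z":0.005,"ax":0,"ay":0,"az":-0.003,"claw":1},{"x":0.001,"y":0.01,"z":0.006,"ax":0,"ay":0,"az":-0.003,"claw":1},{"x":0.001,"y":0.012,"z":0.006,"ax":0,"ay":0,"az":-0.003,"claw":1}]' 15
python3 -m crank '[{"x":0,"y":0.001,"z":0.001,"ax":0,"ay":0,"az":0,"claw":1},{"x":0,"y":0.002,"z":0.001,"ax":0,"ay":0,"az":0,"claw":1},{"x":0,"y":0.003,"z":0.001,"ax":0,"ay":0,"az":0,"claw":1},{"x":0,"y":0.004,"z":0.001,"ax":0,"ay":0,"az":0,"claw":1},{"x":0,"y":0.004,"z":0.001,"ax":0,"ay":0,"az":0,"claw":1}]' 15
```

```text
time: 22.48
ee_pos: [0.4893, -0.114, 0.0464]
eef_rot: [0.994, 0.105, -0.0, -0.001]
ft_force: [-2.1, 10.1, -0.5]
width: 0.0579
time: 22.9
ee_pos: [0.4896, -0.1141, 0.0457]
eef_rot: [0.994, 0.106, -0.001, -0.003]
ft_force: [-7.4, 14.2, 6.2]
width: 0.058
```

```bash

python3 -m crank '[{"x":0,"y":-0.003,"z":0,"ax":0,"ay":0,"az":0,"claw":-1},{"x":0,"y":-0.003,"z":0,"ax":0,"ay":0,"az":0,"claw":-1},{"x":0,"y":-0.003,"z":0,"ax":0,"ay":0,"az":0,"claw":-1},{"x":0,"y":-0.003,"z":-0.02,"ax":0,"ay":0,"az":0,"claw":-1},{"x":0,"y":-0.003,"z":-0.048,"ax":0,"ay":0,"az":0,"claw":-1}]' 15
python3 -m crank '[{"x":0,"y":-0.13,"z":0,"ax":0,"ay":0,"az":0,"claw":-1},{"x":0,"y":-0.13,"z":0,"ax":0,"ay":0,"az":0,"claw":-1},{"x":0,"y":-0.13,"z":0,"ax":0,"ay":0,"az":0,"claw":-1},{"x":0,"y":-0.13,"z":0,"ax":0,"ay":0,"az":0,"claw":1},{"x":0,"y":-0.13,"z":-0.03,"ax":0,"ay":0,"az":0,"claw":1}]' 20
python3 - <<'E'
from h import *
plan([(*P(-.235,0),.32,12),(*P(-.235,0),.37,12),(*P(-.1375,.14),.37,12),(*P(-.1375,.14),.34,12)])
c=camera("top"); cv2.imwrite("pics/t6.png",cv2.resize(c["color"][120:270,230:430],None,fx=4,fy=4,interpolation=cv2.INTER_CUBIC))
print([((u-230)*4,(v-120)*4) for u,v in [proj(c,(*P(-.155,0),.06))]])
E
```

```text
time: 23.32
ee_pos: [0.4881, -0.1157, 0.0925]
eef_rot: [0.995, 0.105, -0.002, -0.002]
ft_force: [0.4, -0.4, 0.4]
width: 0.0825
time: 23.73
ee_pos: [0.4594, 0.0137, 0.1206]
eef_rot: [0.994, 0.107, -0.003, -0.001]
ft_force: [0.3, -2.0, -0.6]
width: 0.0802
now 23.73 [0.4594 0.0137 0.1206] yaw 12.3 w 0.0802 F [ 0.3 -2.  -0.6] j [ 0.63  0.13 -0.79  1.97  0.1   1.09  0.01]
to [0.462 0.015 0.32 ] 12 xyz [ 0.001 -0.001 -0.199] a [-0.0016  0.0032  0.0026] |d| 0.199 deg 0.5
to [0.462 0.015 0.37 ] 12 xyz [-0.    0.   -0.05] a [0. 0. 0.] |d| 0.05 deg 0.0
to [ 0.619 -0.052  0.37 ] 12 xyz [0.14  0.097 0.   ] a [0. 0. 0.] |d| 0.171 deg 0.0
to [ 0.619 -0.052  0.34 ] 12 xyz [ 0.   -0.    0.03] a [0. 0. 0.] |d| 0.03 deg 0.0
[(np.float64(300.1267065221789), np.float64(347.91883022237346))]
```

View pics/t6.png

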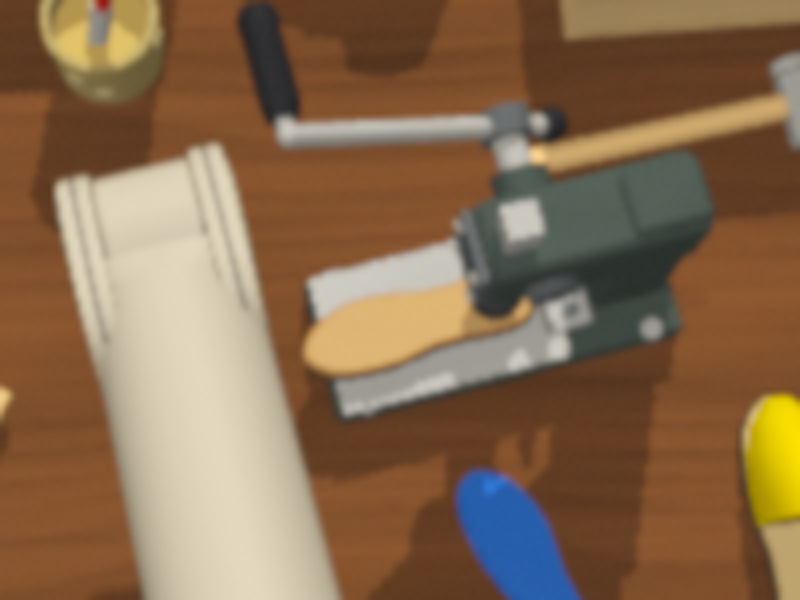

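The sole now lies heel-in, its toe tip at about (304,352) against a predicted (300,348), so it is at the stop and straight. Now the handle again.

```bash

python3 -m crank '[{"x":0.001,"y":-0.001,"z":-0.2,"ax":-0.001,"ay":0.003,"az":0.002,"claw":1},{"x":0.001,"y":-0.001,"z":-0.2,"ax":-0.001,"ay":0.003,"az":0.002,"claw":1},{"x":0.001,"y":-0.001,"z":-0.2,"ax":-0.001,"ay":0.003,"az":0.002,"claw":1},{"x":0.001,"y":-0.001,"z":-0.2,"ax":-0.001,"ay":0.003,"az":0.002,"claw":1},{"x":0.001,"y":-0.001,"z":-0.2,"ax":-0.001,"ay":0.003,"az":0.002,"claw":1}]' 20
python3 -m crank '[{"x":0,"y":0,"z":-0.04,"ax":0,"ay":0,"az":0,"claw":1},{"x":0.03,"y":0.02,"z":-0.05,"ax":0,"ay":0,"az":0,"claw":1},{"x":0.065,"y":0.045,"z":-0.05,"ax":0,"ay":0,"az":0,"claw":1},{"x":0.098,"y":0.068,"z":-0.05,"ax":0,"ay":0,"az":0,"claw":1},{"x":0.13,"y":0.09,"z":-0.05,"ax":0,"ay":0,"az":0,"claw":1}]'
python3 - <<'E'
from h import *
plan([(*P(-.1375,.14),.34,12)])
E
```

```text
time: 24.2
ee_pos: [0.4639, 0.0119, 0.3276]
eef_rot: [0.995, 0.103, 0.005, 0.001]
ft_force: [1.2, 0.0, 0.0]
width: 0.0445
time: 24.62
ee_pos: [0.611, -0.052, 0.3747]
eef_rot: [0.995, 0.101, 0.003, 0.001]
ft_force: [0.1, 0.9, 1.2]
width: 0.0109
now 24.62 [ 0.611  -0.052   0.3747] yaw 11.6 w 0.0109 F [0.1 0.9 1.2] j [ 0.55  0.36 -0.77  1.19  0.25  1.68  0.05]
to [ 0.619 -0.052  0.34 ] 12 xyz [0.007 0.001 0.035] a [ 0.0011 -0.0033 -0.0034] |d| 0.036 deg 0.6
```

```bash

python3 -m crank '[{"x":0.007,"y":0.001,"z":0.01,"ax":0.001,"ay":-0.003,"az":-0.003,"claw":1},{"x":0.007,"y":0.001,"z":0.02,"ax":0.001,"ay":-0.003,"az":-0.003,"claw":1},{"x":0.007,"y":0.001,"z":0.03,"ax":0.001,"ay":-0.003,"az":-0.003,"claw":1},{"x":0.007,"y":0.001,"z":0.035,"ax":0.001,"ay":-0.003,"az":-0.003,"claw":1},{"x":0.007,"y":0.001,"z":0.035,"ax":0.001,"ay":-0.003,"az":-0.003,"claw":1}]'
python3 -m crank '[{"x":0,"y":-0.01,"z":0.022,"ax":0,"ay":0,"az":0,"claw":1},{"x":0,"y":-0.021,"z":0.046,"ax":0,"ay":0,"az":0,"claw":1},{"x":0,"y":-0.028,"z":0.072,"ax":0,"ay":0,"az":0,"claw":1},{"x":0,"y":-0.032,"z":0.098,"ax":0,"ay":0,"az":0,"claw":1},{"x":0,"y":-0.032,"z":0.125,"ax":0,"ay":0,"az":0,"claw":1}]'
python3 - <<'E'
from h import *
plan([(*P(-.1462,.14),.1355,12)])
E
```

```text
time: 25.03
ee_pos: [0.615, -0.0486, 0.3392]
eef_rot: [0.994, 0.106, -0.001, -0.0]
ft_force: [-0.2, 0.3, 0.2]
width: 0.0004
time: 25.45
ee_pos: [0.6093, -0.0142, 0.2168]
eef_rot: [0.994, 0.107, 0.002, -0.001]
ft_force: [-0.1, 3.4, 6.2]
width: 0.0004
now 25.45 [ 0.6093 -0.0142  0.2168] yaw 12.3 w 0.0004 F [-0.1  3.4  6.2] j [ 0.54  0.4  -0.77  1.49  0.28  1.37 -0.03]
to [ 0.617 -0.043  0.136] 12 xyz [0.001 0.03  0.081] a [-0.0005 -0.0023  0.0028] |d| 0.087 deg 0.4
```

```bash

python3 -m crank '[{"x":0,"y":0.008,"z":0.026,"ax":0,"ay":0,"az":0.002,"claw":1},{"x":0,"y":0.015,"z":0.049,"ax":0,"ay":0,"az":0.002,"claw":1},{"x":0,"y":0.022,"z":0.067,"ax":0,"ay":0,"az":0.002,"claw":1},{"x":0,"y":0.028,"z":0.079,"ax":0,"ay":0,"az":0.002,"claw":1},{"x":0,"y":0.029,"z":0.083,"ax":0,"ay":0,"az":0.002,"claw":1}]'
python3 -m crank '[{"x":0,"y":0,"z":0.001,"ax":0,"ay":0,"az":0,"claw":1},{"x":0,"y":0,"z":0.002,"ax":0,"ay":0,"az":0,"claw":1},{"x":0,"y":0,"z":0.002,"ax":0,"ay":0,"az":0,"claw":1},{"x":0,"y":0,"z":0.002,"ax":0,"ay":0,"az":0,"claw":1},{"x":0,"y":0,"z":0.002,"ax":0,"ay":0,"az":0,"claw":1}]'
python3 -m crank '[{"x":0,"y":0,"z":0,"ax":0,"ay":0,"az":0,"claw":1},{"x":0,"y":0,"z":0,"ax":0,"ay":0,"az":0,"claw":1},{"x":0,"y":0,"z":0,"ax":0,"ay":0,"az":0,"claw":1},{"x":0,"y":0,"z":0,"ax":0,"ay":0,"az":0,"claw":1},{"x":0,"y":0,"z":0,"ax":0,"ay":0,"az":0,"claw":1}]'
python3 -m crank '[{"x":0,"y":0,"z":0,"ax":0,"ay":0,"az":0,"claw":1},{"x":0,"y":0,"z":0,"ax":0,"ay":0,"az":0,"claw":1},{"x":0,"y":0,"z":0,"ax":0,"ay":0,"az":0,"claw":1},{"x":0,"y":0,"z":0,"ax":0,"ay":0,"az":0,"claw":1},{"x":0,"y":0,"z":0,"ax":0,"ay":0,"az":0,"claw":1}]'
```

```text
time: 25.87
ee_pos: [0.6153, -0.0433, 0.1356]
eef_rot: [0.995, 0.104, 0.001, -0.001]
ft_force: [-23.5, 6.6, 51.2]
width: 0.0004
time: 26.28
ee_pos: [0.6153, -0.0432, 0.136]
eef_rot: [0.995, 0.105, 0.001, -0.0]
ft_force: [-21.0, 5.7, 40.7]
width: 0.0007
time: 26.7
ee_pos: [0.6153, -0.0432, 0.136]
eef_rot: [0.995, 0.105, 0.001, -0.0]
ft_force: [-21.6, 5.4, 41.8]
width: 0.0007
time: 27.12
ee_pos: [0.6153, -0.0432, 0.136]
eef_rot: [0.995, 0.105, 0.001, -0.0]
ft_force: [-21.6, 6.1, 41.7]
width: 0.0006
```

```bash

python3 -m crank '[{"x":0,"y":-0.006,"z":-0.012,"ax":0,"ay":0,"az":0,"claw":1},{"x":0,"y":-0.013,"z":-0.03,"ax":0,"ay":0,"az":0,"claw":1},{"x":0,"y":-0.02,"z":-0.052,"ax":0,"ay":0,"az":0,"claw":1},{"x":0,"y":-0.023,"z":-0.079,"ax":0,"ay":0,"az":0,"claw":1},{"x":0,"y":-0.023,"z":-0.105,"ax":0,"ay":0,"az":0,"claw":1}]'
python3 -m crank '[{"x":0,"y":0.004,"z":-0.026,"ax":0,"ay":0,"az":0,"claw":1},{"x":0,"y":0.011,"z":-0.052,"ax":0,"ay":0,"az":0,"claw":1},{"x":0,"y":0.022,"z":-0.076,"ax":0,"ay":0,"az":0,"claw":1},{"x":0,"y":0.032,"z":-0.1,"ax":0,"ay":0,"az":0,"claw":1},{"x":0,"y":0.03,"z":-0.13,"ax":0,"ay":0,"az":0,"claw":1}]'
python3 -m crank '[{"x":-0.03,"y":-0.025,"z":-0.01,"ax":0,"ay":0,"az":0,"claw":-1},{"x":-0.06,"y":-0.05,"z":-0.01,"ax":0,"ay":0,"az":0,"claw":-1},{"x":-0.09,"y":-0.075,"z":-0.01,"ax":0,"ay":0,"az":0,"claw":-1},{"x":-0.12,"y":-0.1,"z":-0.01,"ax":0,"ay":0,"az":0,"claw":-1},{"x":-0.14,"y":-0.105,"z":-0.01,"ax":0,"ay":0,"az":0,"claw":-1}]'
python3 - <<'E'
from h import *
plan([(*P(-.24,0),.21,12)])
E
```

```text
time: 27.53
ee_pos: [0.6104, -0.0231, 0.2379]
eef_rot: [0.995, 0.104, 0.001, 0.0]
ft_force: [1.0, -1.0, 2.4]
width: 0.0005
time: 27.95
ee_pos: [0.6163, -0.0562, 0.3663]
eef_rot: [0.995, 0.102, -0.0, 0.001]
ft_force: [0.5, -0.0, -0.0]
width: 0.0008
time: 28.37
ee_pos: [0.4552, 0.0253, 0.3759]
eef_rot: [0.994, 0.106, 0.001, 0.001]
ft_force: [-0.4, 0.8, 0.3]
width: 0.026
now 28.37 [0.4552 0.0253 0.3759] yaw 12.2 w 0.026 F [-0.4  0.8  0.3] j [ 0.71 -0.06 -0.81  1.57 -0.04  1.61  0.11]
to [0.461 0.019 0.21 ] 12 xyz [0.004 0.007 0.166] a [ 0.0008 -0.0006  0.0014] |d| 0.166 deg 0.2
```

```bash

python3 -m crank '[{"x":0.004,"y":0.007,"z":0.166,"ax":0,"ay":0,"az":0,"claw":-1},{"x":0.004,"y":0.007,"z":0.166,"ax":0,"ay":0,"az":0,"claw":-1},{"x":0.004,"y":0.007,"z":0.166,"ax":0,"ay":0,"az":0,"claw":-1},{"x":0.004,"y":0.007,"z":0.166,"ax":0,"ay":0,"az":0,"claw":-1},{"x":0.004,"y":0.007,"z":0.166,"ax":0,"ay":0,"az":0,"claw":-1}]'
python3 -m crank '[{"x":0,"y":0.01,"z":0.04,"ax":0,"ay":0,"az":0,"claw":-1},{"x":0,"y":0.01,"z":0.08,"ax":0,"ay":0,"az":0,"claw":-1},{"x":0,"y":0.03,"z":0.11,"ax":0,"ay":0,"az":0,"claw":-1},{"x":0,"y":0.07,"z":0.11,"ax":0,"ay":0,"az":0,"claw":-1},{"x":0,"y":0.11,"z":0.11,"ax":0,"ay":0,"az":0,"claw":-1}]'
python3 -m crank '[{"x":0,"y":0.018,"z":0,"ax":0,"ay":0,"az":0,"claw":-1},{"x":0,"y":0.02,"z":0.015,"ax":0,"ay":0,"az":0,"claw":-1},{"x":0,"y":0.02,"z":0.03,"ax":0,"ay":0,"az":0,"claw":-1},{"x":0,"y":0.02,"z":0.045,"ax":0,"ay":0,"az":0,"claw":-1},{"x":0,"y":0.02,"z":0.052,"ax":0,"ay":0,"az":0,"claw":-1}]'
python3 - <<'E'
from h import *
plan([(*P(-.105,0),.045,12)])
E
```

```text
time: 28.78
ee_pos: [0.4594, 0.0143, 0.2032]
eef_rot: [0.995, 0.103, -0.004, -0.0]
ft_force: [-0.9, 0.6, 0.2]
width: 0.0594
time: 29.2
ee_pos: [0.4865, -0.0927, 0.1001]
eef_rot: [0.994, 0.105, -0.0, -0.0]
ft_force: [0.8, -0.1, 0.7]
width: 0.0857
time: 29.62
ee_pos: [0.491, -0.1126, 0.0479]
eef_rot: [0.995, 0.103, 0.0, -0.0]
ft_force: [-0.1, -0.0, -1.1]
width: 0.0871
now 29.62 [ 0.491  -0.1126  0.0479] yaw 11.8 w 0.0871 F [-0.1 -0.  -1.1] j [ 0.76  0.33 -0.7   1.94  0.26  0.97  0.14]
to [ 0.489 -0.113  0.045] 12 xyz [-0.002 -0.     0.003] a [-0.     -0.0002 -0.0014] |d| 0.004 deg 0.2
```

```bash

python3 -m crank '[{"x":-0.002,"y":0,"z":0.003,"ax":0,"ay":0,"az":0,"claw":1},{"x":-0.002,"y":0,"z":0.003,"ax":0,"ay":0,"az":0,"claw":1},{"x":-0.002,"y":0,"z":0.003,"ax":0,"ay":0,"az":0,"claw":1},{"x":-0.002,"y":0,"z":0.003,"ax":0,"ay":0,"az":0,"claw":1},{"x":-0.002,"y":0,"z":0.003,"ax":0,"ay":0,"az":0,"claw":1}]' 25
python3 -m crank '[{"x":0,"y":0,"z":0,"ax":0,"ay":0,"az":0,"claw":1},{"x":0,"y":0,"z":0,"ax":0,"ay":0,"az":0,"claw":1},{"x":0,"y":0,"z":-0.004,"ax":0,"ay":0,"az":0,"claw":1},{"x":0,"y":-0.005,"z":-0.005,"ax":0,"ay":0,"az":0,"claw":1},{"x":0,"y":-0.02,"z":-0.005,"ax":0,"ay":0,"az":0,"claw":1}]' 25
python3 -m crank '[{"x":0,"y":-0.03,"z":0,"ax":0,"ay":0,"az":0,"claw":1},{"x":0,"y":-0.06,"z":0,"ax":0,"ay":0,"az":0,"claw":1},{"x":0,"y":-0.085,"z":-0.02,"ax":0,"ay":0,"az":0,"claw":1},{"x":0,"y":-0.12,"z":-0.05,"ax":0,"ay":0,"az":0,"claw":1},{"x":0,"y":-0.15,"z":-0.08,"ax":0,"ay":0,"az":0,"claw":1}]' 25
python3 - <<'E'
from h import *
plan([(.47,.20,.13,-17),(.495,.328,.13,-29.3),(.495,.328,.05,-29.3)])
E
```

```text
time: 30.03
ee_pos: [0.4889, -0.1121, 0.0446]
eef_rot: [0.995, 0.104, 0.0, -0.0]
ft_force: [-0.9, -0.8, -0.5]
width: 0.0613
time: 30.45
ee_pos: [0.4843, -0.0939, 0.049]
eef_rot: [0.995, 0.102, -0.0, -0.0]
ft_force: [0.8, 0.4, -1.8]
width: 0.0579
time: 30.87
ee_pos: [0.4522, 0.0525, 0.1254]
eef_rot: [0.995, 0.104, -0.002, -0.001]
ft_force: [1.0, -1.2, -1.0]
width: 0.058
now 30.87 [0.4522 0.0525 0.1254] yaw 11.9 w 0.058 F [ 1.  -1.2 -1. ] j [ 0.61  0.12 -0.86  1.97  0.1   1.1  -0.08]
to [0.47 0.2  0.13] -17 xyz [ 0.048 -0.141 -0.004] a [-0.0008  0.0017  0.2526] |d| 0.149 deg 28.9
to [0.495 0.328 0.13 ] -29.3 xyz [-0.014 -0.13  -0.   ] a [ 0.     -0.      0.1073] |d| 0.13 deg 12.3
to [0.495 0.328 0.05 ] -29.3 xyz [-0.   -0.    0.08] a [0. 0. 0.] |d| 0.08 deg 0.0
```

```bash

python3 -m crank '[{"x":0.048,"y":-0.141,"z":-0.004,"ax":0,"ay":0.001,"az":0.252,"claw":1},{"x":0.048,"y":-0.141,"z":-0.004,"ax":0,"ay":0.001,"az":0.252,"claw":1},{"x":0.048,"y":-0.141,"z":-0.004,"ax":0,"ay":0.001,"az":0.252,"claw":1},{"x":0.048,"y":-0.141,"z":-0.004,"ax":0,"ay":0.001,"az":0.252,"claw":1},{"x":0.048,"y":-0.141,"z":-0.004,"ax":0,"ay":0.001,"az":0.252,"claw":1}]' 25
python3 -m crank '[{"x":-0.014,"y":-0.13,"z":0,"ax":0,"ay":0,"az":0.107,"claw":1},{"x":-0.014,"y":-0.13,"z":0,"ax":0,"ay":0,"az":0.107,"claw":1},{"x":-0.014,"y":-0.13,"z":0,"ax":0,"ay":0,"az":0.107,"claw":1},{"x":-0.014,"y":-0.13,"z":0,"ax":0,"ay":0,"az":0.107,"claw":1},{"x":-0.014,"y":-0.13,"z":0,"ax":0,"ay":0,"az":0.107,"claw":1}]' 25
python3 - <<'E'
from h import *
plan([(.495,.328,.038,-29.3)])
E
```

```text
time: 31.28
ee_pos: [0.4711, 0.2029, 0.1299]
eef_rot: [0.989, -0.148, 0.001, -0.002]
ft_force: [-0.6, 0.0, -2.0]
width: 0.0576
time: 31.7
ee_pos: [0.4945, 0.332, 0.1295]
eef_rot: [0.968, -0.249, -0.001, -0.002]
ft_force: [-1.2, -0.6, -0.3]
width: 0.0576
now 31.7 [0.4945 0.332  0.1295] yaw -28.9 w 0.0576 F [-1.2 -0.6 -0.3] j [-0.02  0.46 -0.83  1.62  0.35  1.21 -1.42]
to [0.495 0.328 0.038] -29.3 xyz [0.003 0.004 0.091] a [-0.0017  0.0011  0.0035] |d| 0.092 deg 0.5
```

```bash

python3 -m crank '[{"x":0.003,"y":0.003,"z":0.03,"ax":0,"ay":0,"az":0.003,"claw":1},{"x":0.003,"y":0.003,"z":0.06,"ax":0,"ay":0,"az":0.003,"claw":1},{"x":0.003,"y":0.003,"z":0.078,"ax":0,"ay":0,"az":0.003,"claw":1},{"x":0.003,"y":0.003,"z":0.087,"ax":0,"ay":0,"az":0.003,"claw":1},{"x":0.003,"y":0.003,"z":0.09,"ax":0,"ay":0,"az":0.003,"claw":1}]' 25
python3 -m crank '[{"x":0,"y":0,"z":0.001,"ax":0,"ay":0,"az":0,"claw":1},{"x":0,"y":0,"z":0.002,"ax":0,"ay":0,"az":0,"claw":1},{"x":0,"y":0,"z":0.003,"ax":0,"ay":0,"az":0,"claw":1},{"x":0,"y":0,"z":0.003,"ax":0,"ay":0,"az":0,"claw":1},{"x":0,"y":0,"z":0.003,"ax":0,"ay":0,"az":0,"claw":1}]' 15
```

```text
time: 32.12
ee_pos: [0.4969, 0.3218, 0.0382]
eef_rot: [0.967, -0.255, -0.0, 0.0]
ft_force: [0.5, 0.4, -2.5]
width: 0.0577
time: 32.53
ee_pos: [0.4981, 0.3231, 0.0374]
eef_rot: [0.967, -0.255, 0.001, -0.001]
ft_force: [-0.0, -0.1, -1.9]
width: 0.0576
```

```bash

python3 -m crank '[{"x":0,"y":0,"z":0.002,"ax":0,"ay":0,"az":0,"claw":1},{"x":0,"y":0,"z":0.003,"ax":0,"ay":0,"az":0,"claw":1},{"x":0,"y":0,"z":0.003,"ax":0,"ay":0,"az":0,"claw":-0.7},{"x":0,"y":0,"z":0.003,"ax":0,"ay":0,"az":0,"claw":-0.7},{"x":0,"y":0,"z":0.003,"ax":0,"ay":0,"az":0,"claw":-0.7}]' 15
python3 -m crank '[{"x":0,"y":0,"z":-0.02,"ax":0,"ay":0,"az":0,"claw":-0.7},{"x":0,"y":0,"z":-0.06,"ax":0,"ay":0,"az":0,"claw":-0.7},{"x":0,"y":0,"z":-0.1,"ax":0,"ay":0,"az":0,"claw":-0.7},{"x":0,"y":0.03,"z":-0.13,"ax":0,"ay":0,"az":0,"claw":-0.7},{"x":0,"y":0.06,"z":-0.15,"ax":0,"ay":0,"az":0,"claw":-0.7}]' 15
python3 -m crank '[{"x":0.02,"y":0.036,"z":0,"ax":0,"ay":0,"az":0,"claw":-0.7},{"x":0.04,"y":0.07,"z":0,"ax":0,"ay":0,"az":0,"claw":-0.7},{"x":0.06,"y":0.1,"z":0,"ax":0,"ay":0,"az":0,"claw":-0.7},{"x":0.08,"y":0.13,"z":0,"ax":0,"ay":0,"az":0,"claw":-0.7},{"x":0.1,"y":0.16,"z":0,"ax":0,"ay":0,"az":0,"claw":-0.7}]' 15
python3 - <<'E'
from h import *
plan([])
c=camera("scene"); d=camera("top")
a=cv2.resize(c["color"][230:350,340:480],None,fx=3.2,fy=3.2); b=cv2.resize(d["color"][130:290,120:300],None,fx=2.4,fy=2.4)
cv2.imwrite("pics/end.png",np.hstack([a,b[:384,:352]]))
E
```

```text
time: 32.95
ee_pos: [0.4978, 0.323, 0.0337]
eef_rot: [0.967, -0.255, 0.001, -0.001]
ft_force: [-0.4, -0.2, -0.2]
width: 0.0697
time: 33.37
ee_pos: [0.4679, 0.2723, 0.1864]
eef_rot: [0.967, -0.254, 0.001, -0.002]
ft_force: [1.4, -1.9, 1.4]
width: 0.0741
time: 33.78
ee_pos: [0.4758, 0.0802, 0.1837]
eef_rot: [0.967, -0.255, 0.001, -0.001]
ft_force: [0.1, -0.5, 0.3]
width: 0.0742
now 33.78 [0.4758 0.0802 0.1837] yaw -29.6 w 0.0742 F [ 0.1 -0.5  0.3] j [ 0.49  0.1  -0.78  1.85  0.08  1.22 -0.83]
```

View pics/end.png

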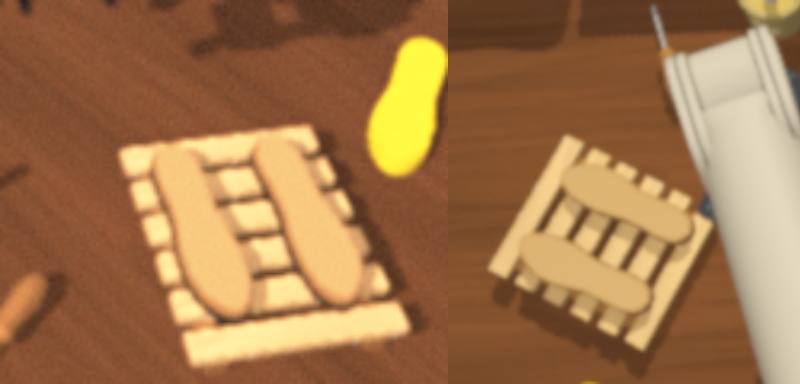

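Both soles lie flat and parallel on the rack, toes the same way and ends inside its edges. The gripper is clear and free of load, so I'm handing in.

```bash
python3 -c "
from bench import close_job
print(close_job())"
```

```text
the job is handed in; nothing more can be done
None
```

I pressed the sole toe end first, then turned it and pressed the heel end. Each time it was against the stop, with the handle at its lower stop for about 1.2 s and then let up along its arc. I then laid it right side up on the free half of the rack beside its mate. I handed the job in at about 34 s of the 72 s allowed.

- **Pressing:** Before each press, the top view showed the sole's free end within about 2 mm of where it should be with the other end at the stop. The handle stopped both times with the tool at about 136 mm, which matches the fully-down height, under a 41–51 N push. I could not measure the force of the pad on the sole directly.
- **Rack:** The last pictures show both soles flat and parallel, toes the same way and ends within the rack. The mate and the parts of the bench in view look undisturbed.
- **Not checked:** I did not look at the handle again after the second press. It followed the tool back up with no force on it at the end, as it did after the first press, when a picture showed it up.

No check failed or disagreed.

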